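# Load the vial shaker and lock it

## Robot

A 6-joint arm with a two-finger parallel gripper is mounted at the origin on a cart in front of the work surface, level with it; the furniture and walls round the work are solid. World frame = base frame: x ahead of the robot, y to its left, z up, the work surface at z = 0. Lengths are in m, angles in rad, forces in N, time in s.
With the tool pointing down it reaches from about 0.35 to 0.975 m from the base axis. Payload 17.4 kg.
Tool frame: the origin (TCP) lies midway between the tips of the shut fingers; the grasp point (between the pads) lies 19 mm behind it; x points along the fingers, z is the direction in which the jaws open and shut, and the axes are right-handed (so a half turn about x gives the same grasp; the last joint's range is limited). The gripper opens to 85 mm and grips with 20 to 120 N. Pads are 22 mm wide; open, the fingers measure 114 mm over their backs; the gripper's body (76 mm by 85 mm) begins 54 mm behind the grasp point. The pads swing forward as they close: fully open they stand 13 mm farther back than shut.
Start: joints at [-1.335, 0.116, 1.442, -0, 1.584, -0.038], TCP at [0.183, -0.65, 0.231] pointing down, gripper open.
Joint ranges: [-2.83, 2.83], [-0.83, 2.19], [0.07, 2.5], [-1.14, 4.28], [0.01, 3], [-2.97, 2.97]. Speed limits (rad/s): [1.89, 1.89, 2.22, 3.14, 3.14, 3.14].

## Interface

Orientations are given as a rotation vector (axis times angle).
In Python, from bench import env, read_camera, sign_off gives the robot as it stands. The module is installed in compiled form; this text tells all that it offers.
- The arm moves only by the tool carry_out, never from a script. Its arguments are lists of equal length, an entry for each row: "claw": the closure, from -1 (fully open) to 1 (shut); "offset": the shift along the tool's x, y, z as a fraction of full scale, a list of three; "roll": the turn about the tool's x as a fraction of full scale. A call has 1 to 5 rows; each row shifts and turns the commanded pose from where the row before left it, along the tool's axes as they then stand; what a row does not reach is not made up. Full scale, the value 1, is 0.03 m for a shift and 60 degrees for a turn. A row lasts 1/10 s, in which the tool goes at most 50 mm and 8.59 degrees, less where a joint would pass 70% of its speed; a pose out of reach is approached as far as the arm can. A call with a number of a shift or a turn outside -1 to 1 is refused whole. A call with a gripper value outside its range is refused whole. The fingers move at their own pace and stop on an object; the grip force is fixed at half the most. Time passes only in rows, so rows that do not move let the fingers close. It gives the time, the measured TCP pose, the force and the opening at its end, in the units of the state.
- env.state(): the state, without advancing time (a new reading comes with each control period).
- read_camera(name): name is "scene" or "top"; returns a dict with "image" (400x640x3 uint8, blue, green, red), "range_z" (400x640 float32, m along the optical axis (not along the pixel's ray), 0 where there is no reading), "fx", "fy", "cx", "cy" (pixels), "k1" (the pictures are not rectified: a ray, as slopes to the right and down, at radius r is drawn at 1 + k1 r^2 times it, then the intrinsics apply), "extrinsics" (4x4, takes a point from camera to world coordinates). Camera axes: x right, y up, looking along -z (the intrinsics and any distortion apply to the point x, -y, -z); pixel columns grow to the right and rows downward; lengths in m; the calibration is good to about 2 mm. A picture is of the moment at which its call begins.
- sign_off(): hands the job in, once; it reports no verdict.
The state is a dict: "clock": time; "joints": joint angles; "joint_vel": joint speeds; "tau": joint torques, N m; "tool_pos": TCP position; "tcp_rot": TCP orientation; "ft_force": force on the tool from outside, world axes, zero at the start; "moment": the same for the moment, N m; "width": finger opening in m.
Only numpy, scipy, OpenCV 4.12 (cv2) and the standard library are available. Lean on these libraries where they do the work, as an engineer would, in place of code of your own. Each camera call takes 0.05 s, during which the arm holds its last target.

## Task

Get the vial shaker on the worktop ready to run: stand every black-capped sample vial that stands on the worktop just left of the shaker upright in a pocket of its own in the white tray on the shaker's loading deck, then slide the loaded tray fully home into the bay against the end stop. Next lower the hold-down axle, which lies on the worktop, into the two open slots over the bay so that both ends sit evenly on the slot bottoms; last, set the shaker's speed lever to the middle mark, straight up. Leave the black-lidded jar beside the vials where it is.

Things in the scene. Friction and masses are not known exactly. Their poses are not given: they have to be found in the camera images.
- bay (a point): (sizes in mm) fixed point on the shaker's deck where the centre of the tray's underside is when the tray is home. x points into the bay, away from the robot; y left; z up. The grey base is 290 x 170 (x = -225 to 65), deck top 15 above the worktop. Guide rails 129 apart inside, 25 high, run from x = -45 to the end stop (face x = 50); lead-ins flare to 150 wide at x = -77. Open above
- slots (a point): (mm) fixed, midway between the two open-topped slots, at the height of the axle's centre line when bottomed: 95 straight above bay, 110 above the worktop; axes as bay. Slots 13 wide in x, bottoms 5 below this point, straight for 21, then flared to 25. They are in brackets 12 thick at y = +-70.5 (129 apart inside), 32 long, tops 30 above it. Vial caps in the home tray are 24 below it
- lever_pivot (a point): (mm) fixed pivot of the speed lever, left of the shaker's deck: x = -130, y = 150 of bay, 45 above the worktop, on a grey housing 100 x 90 x 45; axes as bay, the lever swings about y. Aluminium discs of 48 radius stand 14 to either side of the lever, each with three raised black marks at lever angles 0.3, 0.7 (the middle, longest one, straight up) and 1.1
- speed_lever (a joint): angle of the speed lever, rad, 0 to 1.4: 0 leans 0.7 from upright towards -x of bay (towards the robot), 0.7 is straight up (the middle mark), 1.4 leans 0.7 away. Light friction (0.06 N m), no spring: it stays where it is left
- lever_ball (a point): (mm) centre of the black ball, 20 across, at the lever's end, 85 from the pivot; turns with the lever
- tray: (mm) loose white tray on the deck, 0.25-0.5 kg: 100 (x) x 124 (y), walls 25 high, floor 5; origin at the centre of its underside, x to its rear (enters the bay first). Five pockets 33 square: (x, y) = (30, -42), (30, 0), (30, 42), (-30, -42), (-30, 42); none at (-30, 0). A vial in a pocket has its middle 38 above this origin, its cap top 71. It slides on the deck, unfastened
- tray_grip (a point): (mm) grip point on the upright grip plate in front of the tray: plate 10 thick in the tray's y, from x = -49 to -85, 85 high above the tray's underside; this point is at x = -68, y = 0, 70 above the tray's underside; axes as the tray
- axle_mid (a point): (mm) middle of the loose hold-down axle, on its centre line (20 up at the start); y along the axle; 0.2 to 0.33 kg. Aluminium sleeve 18 across, 50 long (grip here); then each side a grey pad 56 (x) x 24 (y) x 40 (z) centred 37 out, a collar 20 across at 59.5 and a round steel end 10 across, out to 88. Same either way round; the pads stay flat, 56 side level, in the slots
- axle_end_a (a point): (mm) point on the axle's centre line 82 from its middle, at the +y end
- axle_end_b (a point): (mm) point on the axle's centre line 82 from its middle, at the -y end
- jar_black: (mm) bystander, to be left where it is: jar with black lid, 46 across, 78 tall; origin at the centre of its underside
- vial_a_mid (a point): (mm) a black-capped sample vial to load (not all five are there every time): upright glass cylinder with screw cap, 66 tall, body 27 across up to 58, cap 24 across; this point is on its axis half-way up (33 above its underside); z along the vial
- vial_b_mid (a point): (mm) a black-capped sample vial to load (not all five are there every time): upright glass cylinder with screw cap, 66 tall, body 27 across up to 58, cap 24 across; this point is on its axis half-way up (33 above its underside); z along the vial
- vial_c_mid (a point): (mm) a black-capped sample vial to load (not all five are there every time): upright glass cylinder with screw cap, 66 tall, body 27 across up to 58, cap 24 across; this point is on its axis half-way up (33 above its underside); z along the vial
- vial_d_mid (a point): (mm) a black-capped sample vial to load (not all five are there every time): upright glass cylinder with screw cap, 66 tall, body 27 across up to 58, cap 24 across; this point is on its axis half-way up (33 above its underside); z along the vial
- vial_e_mid (a point): (mm) a black-capped sample vial to load (not all five are there every time): upright glass cylinder with screw cap, 66 tall, body 27 across up to 58, cap 24 across; this point is on its axis half-way up (33 above its underside); z along the vial

How it is judged:
On the way, in this order (a step that is already met when the one before it is completed fails the run):
1. every vial stands in a pocket of the tray (z of vial_a_mid in the frame of tray between 0.03 and 0.043 m and x of vial_a_mid in the frame of tray between -0.05 and 0.05 m and y of vial_a_mid in the frame of tray between -0.06 and 0.06 m and angle between each of vial_a_mid, vial_b_mid, vial_c_mid, vial_d_mid, vial_e_mid's own z axis and vertical below 0.15 rad and z of vial_b_mid in the frame of tray between 0.03 and 0.043 m and x of vial_b_mid in the frame of tray between -0.05 and 0.05 m and y of vial_b_mid in the frame of tray between -0.06 and 0.06 m and z of vial_c_mid in the frame of tray between 0.03 and 0.043 m and x of vial_c_mid in the frame of tray between -0.05 and 0.05 m and y of vial_c_mid in the frame of tray between -0.06 and 0.06 m and z of vial_d_mid in the frame of tray between 0.03 and 0.043 m and x of vial_d_mid in the frame of tray between -0.05 and 0.05 m and y of vial_d_mid in the frame of tray between -0.06 and 0.06 m and z of vial_e_mid in the frame of tray between 0.03 and 0.043 m and x of vial_e_mid in the frame of tray between -0.05 and 0.05 m and y of vial_e_mid in the frame of tray between -0.06 and 0.06 m), for 0.2 s.
2. the loaded tray is fully home in the bay (all of step 1 and x of tray in the frame of bay between -0.004 and 0.004 m and y of tray in the frame of bay between -0.005 and 0.005 m and z of tray in the frame of bay between -0.004 and 0.004 m and angle between the x axis of tray and the x axis of bay, either way round below 0.06 rad), for 0.2 s.
3. the axle sits in both slots, both ends bottomed (z of axle_end_a in the frame of slots between -0.005 and 0.0035 m and z of axle_end_b in the frame of slots between -0.005 and 0.0035 m and x of axle_mid in the frame of slots between -0.004 and 0.004 m and y of axle_mid in the frame of slots between -0.008 and 0.008 m and angle between the y axis of axle_mid and the y axis of slots, either way round below 0.04 rad and x of tray in the frame of bay between -0.004 and 0.004 m and y of tray in the frame of bay between -0.005 and 0.005 m and z of tray in the frame of bay between -0.004 and 0.004 m and angle between the x axis of tray and the x axis of bay, either way round below 0.06 rad), for 0.2 s.
4. the speed lever stands at the middle mark (value of joint speed_lever between 0.61 and 0.79 rad and z of axle_end_a in the frame of slots between -0.005 and 0.0035 m and z of axle_end_b in the frame of slots between -0.005 and 0.0035 m and x of axle_mid in the frame of slots between -0.004 and 0.004 m and y of axle_mid in the frame of slots between -0.008 and 0.008 m and angle between the y axis of axle_mid and the y axis of slots, either way round below 0.04 rad), for 0.2 s.
At the end, for the whole second after the job is handed in: every vial upright (0.15 rad) on the floor of a tray pocket; tray home within 4 mm, 0.06 rad; both axle ends within 3.5 mm of bottomed, axle within 4 mm fore-aft, 8 mm along itself, 0.04 rad; lever at 0.7 +- 0.09 rad; the black-lidded jar not moved over 30 mm (all of step 2 and all of step 4); the robot touches nothing.
It fails at once if the black-lidded jar is pushed away or tipped over (distance of jar_black from where it was at the start of the episode above 0.03 m or angle between jar_black's own z axis and vertical above 0.5 rad).
Of vial_a, vial_b, vial_c, vial_d, vial_e only 3 to 5 are there at a start; the rules pass over those that are not, and their reading is None.
At some moment in a run one of axle may be knocked a few centimetres aside while the robot is not near it.
It also fails if it takes over 210 s, if anything falls off the work surface, if the arm or the gripper's body presses on something with over 40 N, if the wrist force passes 120 N, or if a joint passes its speed limit or range.

## Working session

There is one attempt and no reset: what is moved stays moved. The work goes in short steps, Python scripts to look and compute and a tool call to move; the robot and the scene stay as the last step left them, time stands still between calls to the robot, and variables do not carry over. Pictures are saved under pics/ and viewed, and the job is handed in when it is done.

Besides the shell and the picture viewer there is one more tool, called as name(argument=value, ...), one argument or row to a line, values as JSON. carry_out: Moves the arm, as the interface text tells. Shift numbers are shares of 0.03 m and turn numbers shares of 60 degrees, none past 1 either way. Its arguments: {"type":"object","properties":{"claw":{"type":"array"},"offset":{"type":"array"},"roll":{"type":"array"}},"required":["claw","offset","roll"]}

```bash
mkdir -p pics; ls; cat > h.py <<'E'
import numpy as np, cv2
from bench import env, read_camera, sign_off
from scipy.spatial.transform import Rotation as R
def pix2ray(c,u,v):
    xd=(u-c['cx'])/c['fx']; yd=(v-c['cy'])/c['fy']
    rd=np.hypot(xd,yd); r=rd
    for _ in range(20): r=rd/(1+c['k1']*r*r)
    s=r/rd if rd>0 else 1
    d=np.array([xd*s,-yd*s,-1.0]); T=np.array(c['extrinsics'])
    return T[:3,3], T[:3,:3]@d
def onplane(c,u,v,z):
    o,d=pix2ray(c,u,v); return o+d*(z-o[2])/d[2]
def bydepth(c,u,v):
    o,d=pix2ray(c,u,v); return o+d*c['range_z'][int(round(v)),int(round(u))]
def proj(c,p):
    T=np.array(c['extrinsics']); q=T[:3,:3].T@(np.array(p)-T[:3,3]); x=q[0]/-q[2]; y=-q[1]/-q[2]
    f=1+c['k1']*(x*x+y*y); return c['cx']+c['fx']*x*f, c['cy']+c['fy']*y*f
def cloud(c):
    H,W=c['range_z'].shape; vv,uu=np.mgrid[:H,:W]
    xd=(uu-c['cx'])/c['fx']; yd=(vv-c['cy'])/c['fy']; rd=np.hypot(xd,yd); r=rd.copy()
    for _ in range(20): r=rd/(1+c['k1']*r*r)
    s=np.where(rd>0,r/np.maximum(rd,1e-9),1)
    d=np.stack([xd*s,-yd*s,-np.ones_like(xd)],-1)*c['range_z'][...,None]
    T=np.array(c['extrinsics']); P=d@T[:3,:3].T+T[:3,3]; P[c['range_z']==0]=np.nan
    return P
def snap(n,name):
    c=read_camera(n); cv2.imwrite('pics/'+name,c['image']); return c
E
python3 - <<'E'
from h import *
for n in('scene','top'):
    c=snap(n,n+'0.png'); print(n,c['fx'],c['cx'],c['cy'],c['k1'],np.round(c['extrinsics'],3).tolist())
s=env.state()
for k in s: print(k,np.round(s[k],4))
print(R.from_rotvec(s['tcp_rot']).as_matrix().round(3))
E
```

```text
pics
scene 430.3265331330839 317.1630980745176 200.64531606947563 0.0038935842028753036 [[-0.689, 0.523, -0.502, -0.216], [-0.725, -0.496, 0.478, 0.693], [0.001, 0.693, 0.721, 1.13], [0.0, 0.0, 0.0, 1.0]]
top 451.65305082424806 314.7731909453821 192.27408923884343 -0.13059550385972302 [[-0.05, 0.976, -0.213, 0.252], [-0.999, -0.047, 0.018, 0.033], [0.007, 0.213, 0.977, 1.384], [0.0, 0.0, 0.0, 1.0]]
clock 0.1
joints [-1.3348  0.1165  1.4422  0.      1.584  -0.0378]
joint_vel [-0.0006 -0.0032 -0.002   0.0014  0.0017 -0.    ]
tau [ 1.20000e-03 -7.33668e+01 -6.33790e+01  0.00000e+00  5.30000e-03
 -0.00000e+00]
tool_pos [ 0.1824 -0.6497  0.2306]
tcp_rot [ 1.0059  1.3272 -1.0047]
ft_force [0.3239 0.3276 0.105 ]
moment [-0.0267  0.0038  0.052 ]
width 0.0852
[[-0.     0.963  0.27 ]
 [ 0.001  0.27  -0.963]
 [-1.     0.    -0.001]]
```

View pics/scene0.png

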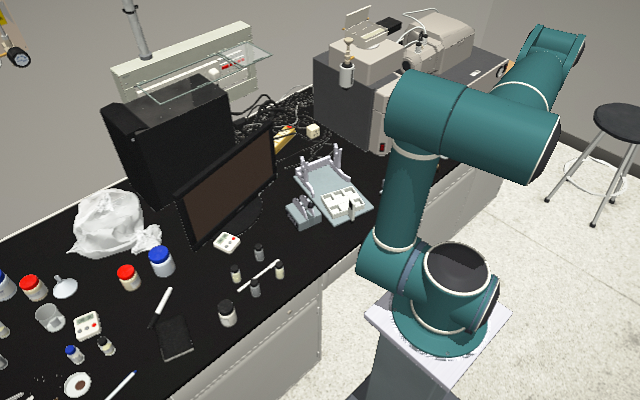

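View pics/top0.png

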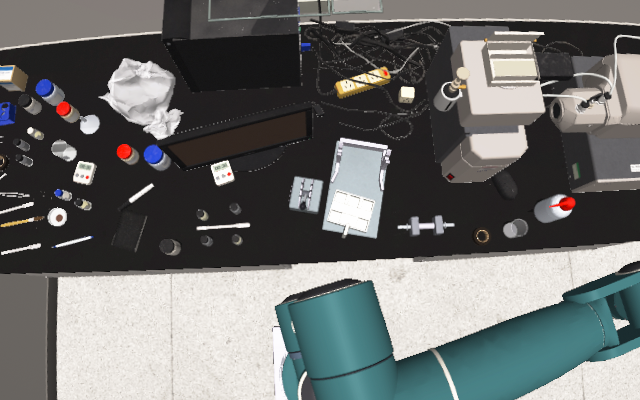

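The top view shows the shaker around (355,190) with the tray at its near end, the axle at (425,226) and the lever housing at (305,195). There are four vials, near (202,214), (236,209), (206,240) and (237,240), and the jar at (170,246). I'll crop in for detail.

```bash
python3 - <<'E'
from h import *
c=snap('top','t1.png'); im=c['image']
cv2.imwrite('pics/t1a.png',cv2.resize(im[130:260,280:460],None,fx=4.4,fy=4.4,interpolation=cv2.INTER_CUBIC))
cv2.imwrite('pics/t1b.png',cv2.resize(im[180:270,140:280],None,fx=5.5,fy=5.5,interpolation=cv2.INTER_CUBIC))
P=cloud(c)
np.save('P0.npy',P)
for u,v in [(202,212),(236,207),(206,238),(237,238),(170,244),(425,224),(340,230),(305,195),(350,215),(400,226),(450,224),(223,226)]:
    print((u,v),P[v,u].round(4))
s=snap('scene','s1.png'); im=s['image']
cv2.imwrite('pics/s1a.png',cv2.resize(im[140:240,270:390],None,fx=6,fy=6,interpolation=cv2.INTER_CUBIC))
cv2.imwrite('pics/s1b.png',cv2.resize(im[220:340,200:320],None,fx=5,fy=5,interpolation=cv2.INTER_CUBIC))
E
```

```text
(202, 212) [0.495  0.3482 0.0649]
(236, 207) [nan nan nan]
(206, 238) [0.4171 0.3373 0.0608]
(237, 238) [0.4126 0.2443 0.0651]
(170, 244) [0.4015 0.44   0.0795]
(425, 224) [ 0.4317 -0.3235  0.0271]
(340, 230) [ 0.4279 -0.0624  0.0188]
(305, 195) [0.5328 0.0389 0.0612]
(350, 215) [ 0.4692 -0.0939  0.0397]
(400, 226) [ 0.43   -0.2461  0.0245]
(450, 224) [ 0.4276 -0.4018  0.0268]
(223, 226) [0.4586 0.2962 0.0082]
```

View pics/t1a.png

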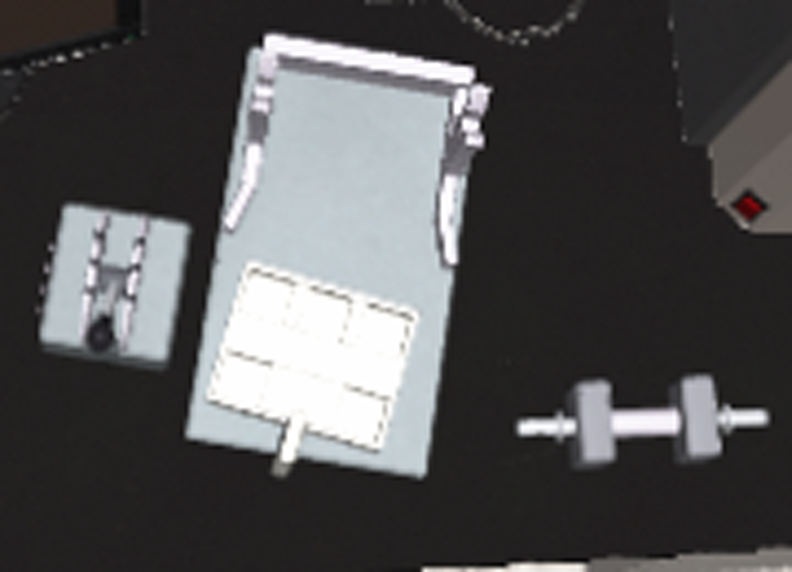

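View pics/t1b.png

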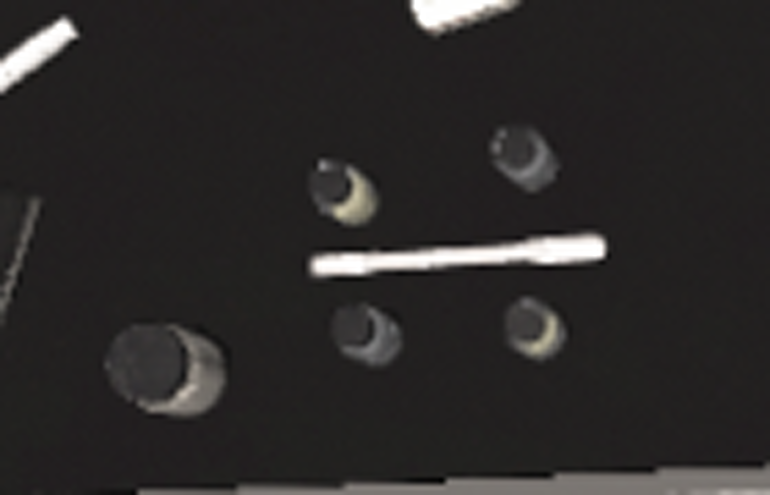

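View pics/s1a.png

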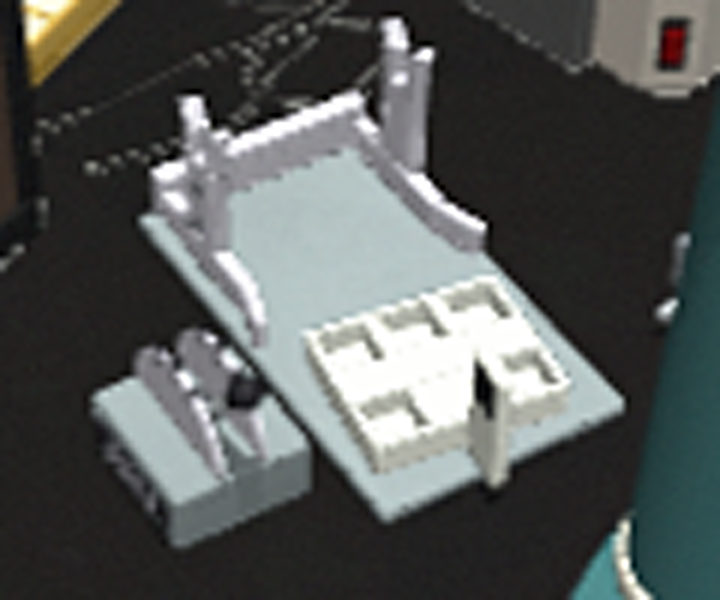

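View pics/s1b.png

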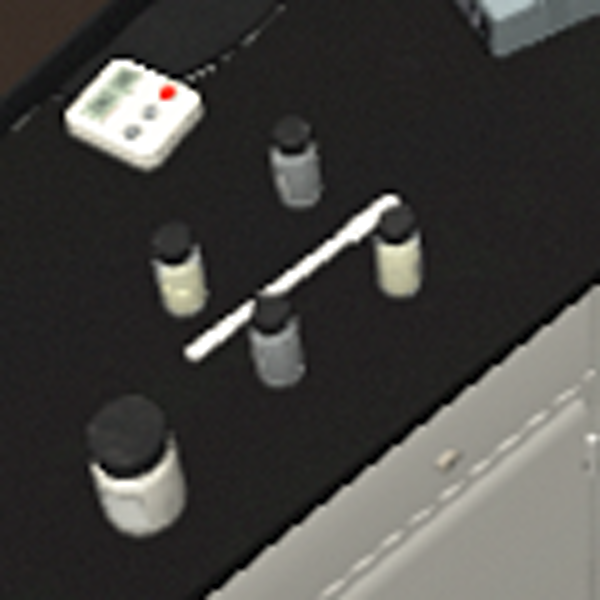

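```bash
python3 - <<'E'
from h import *
acc={}
for n in('top','scene'):
    cs=[read_camera(n) for _ in range(2)]; c=cs[0]
    P=np.nanmedian(np.stack([cloud(x) for x in cs]),0)
    X,Y,Z=P[...,0],P[...,1],P[...,2]
    print('==',n,'table z',np.nanmedian(Z[(X>.4)&(X<.6)&(Y>.2)&(Y<.5)]))
    # vials/jar
    m=(X>.33)&(X<.6)&(Y>.2)&(Y<.5)&(Z>.035)&(Z<.1)
    k,l,st,ce=cv2.connectedComponentsWithStats(m.astype(np.uint8))
    for i in range(1,k):
        if st[i,4]<8: continue
        q=P[l==i]; zt=np.percentile(q[:,2],90); t=q[q[:,2]>zt-.012]
        print('blob',st[i,:],'zt',zt.round(4),'mid',((t.min(0)+t.max(0))/2).round(4),'mean',t.mean(0).round(4))
    # deck
    m=(X>.36)&(X<.75)&(Y>-.25)&(Y<.03)&(Z>.009)&(Z<.02)
    q=P[m][:,:2].astype(np.float32); print('deck',q.shape,cv2.minAreaRect(q),np.median(P[m][:,2]))
    # tray tops
    m=(X>.36)&(X<.56)&(Y>-.25)&(Y<.03)&(Z>.034)&(Z<.046)
    q=P[m][:,:2].astype(np.float32); print('tray',q.shape,cv2.minAreaRect(q))
    m=(X>.36)&(X<.56)&(Y>-.25)&(Y<.02)&(Z>.06)&(Z<.12)
    q=P[m]; print('plate',q.shape,q.min(0),q.max(0)) if len(q) else 0
    m=(X>.5)&(X<.75)&(Y>-.25)&(Y<.03)&(Z>.1)&(Z<.16)
    q=P[m];print('brk',q.shape)
    if len(q): 
        a=q[q[:,1]>-.12]; b=q[q[:,1]<=-.12]
        for t in(a,b): print(t.min(0).round(4),t.max(0).round(4)) if len(t) else 0
    m=(X>.35)&(X<.55)&(Y>-.45)&(Y<-.2)&(Z>.005)&(Z<.06)
    q=P[m][:,:2].astype(np.float32)
    if len(q): print('axle',cv2.minAreaRect(q),P[m][:,2].max())
    m=(X>.4)&(X<.65)&(Y>0.0)&(Y<.1)&(Z>.04)&(Z<.05)
    q=P[m][:,:2].astype(np.float32); print('hous',cv2.minAreaRect(q))
    m=(X>.4)&(X<.65)&(Y>0.0)&(Y<.12)&(Z>.098)
    q=P[m]; print('ball',q.round(3)[:12])
E
```

```text
== top table z -0.0002272964583811543
blob [230 203  10  10  77] zt 0.0669 mid [0.5073 0.2534 0.0645] mean [0.5071 0.2534 0.0649]
blob [196 210  10  10  77] zt 0.0663 mid [0.4911 0.3566 0.0617] mean [0.491  0.356  0.0639]
blob [200 235  10  10  80] zt 0.067 mid [0.4153 0.344  0.0649] mean [0.4149 0.3442 0.0651]
blob [232 235   9   8  62] zt 0.067 mid [0.4128 0.249  0.0619] mean [0.4122 0.249  0.0644]
blob [159 239  19  16 239] zt 0.079 mid [0.3965 0.4541 0.0748] mean [0.3968 0.4525 0.0767]
deck (3238, 2) ((0.5930207371711731, -0.10584133863449097), (0.2167183756828308, 0.35488656163215637), 77.15362548828125) 0.015168929383456708
tray (976, 2) ((0.4811946153640747, -0.08547846227884293), (0.2302616685628891, 0.15589281916618347), 89.49942016601562)
plate (60, 3) [ 0.40261881 -0.08388747  0.06227215] [0.55825029 0.01991564 0.10373909]
brk (200, 3)
[ 0.5356 -0.076   0.1006] [0.7133 0.0299 0.1577]
[ 0.5997 -0.217   0.1011] [ 0.6417 -0.1974  0.1442]
axle ((0.4501006603240967, -0.32483550906181335), (0.19738823175430298, 0.2485550343990326), 0.21203461289405823) 0.045357041133588405
hous 
[... 1188 characters left out ...]
1392 -0.06167514  0.10480271]
brk (222, 3)
[ 0.5369 -0.0771  0.1004] [0.7136 0.03   0.1589]
[ 0.599  -0.2144  0.1006] [ 0.6381 -0.1941  0.1451]
axle ((0.48076462745666504, -0.30721616744995117), (0.1355554759502411, 0.21372123062610626), 0.9257521033287048) 0.044306437674027754
hous ((0.5396354794502258, 0.03873820602893829), (0.09003462642431259, 0.09940672665834427), 76.51721954345703)
ball [[0.553 0.022 0.101]
 [0.539 0.025 0.104]
 [0.538 0.022 0.102]
 [0.537 0.027 0.102]
 [0.537 0.023 0.099]
 [0.534 0.026 0.099]
 [0.545 0.051 0.103]
 [0.543 0.049 0.103]
 [0.542 0.054 0.103]
 [0.543 0.049 0.099]
 [0.491 0.047 0.127]
 [0.494 0.053 0.124]]<stdin>:5: RuntimeWarning: All-NaN slice encountered
```

```bash
cat > fit.py <<'E'
from h import *
def fl(q):
    vx,vy,x,y=cv2.fitLine(np.float32(q),cv2.DIST_HUBER,0,.01,.01).ravel(); return np.array([vx,vy]),np.array([x,y])
def edges(pts_by_side,cen,yaw,sides,win=.012):
    # sides: name->(axis, offset, lo, hi along); returns refined
    out={}
    c,s=np.cos(yaw),np.sin(yaw); Rm=np.array([[c,-s],[s,c]])
    for nme,(ax,off,lo,hi) in sides.items():
        q=(pts_by_side[nme]-cen)@Rm
        k=(abs(q[:,ax]-off)<win)&(q[:,1-ax]>lo)&(q[:,1-ax]<hi)
        if k.sum()<5: out[nme]=None; continue
        d,p=fl(q[k]); 
        slope=d[ax]/d[1-ax]; pos=p[ax]+slope*((lo+hi)/2-p[1-ax])
        ang=slope if ax==1 else -slope
        out[nme]=(round((pos-off)*1000,1),round(np.degrees(ang),2),int(k.sum()))
    return out
def contour(mask): 
    cs,_=cv2.findContours(mask.astype(np.uint8),cv2.RETR_LIST,cv2.CHAIN_APPROX_NONE)
    return np.concatenate([a[:,0] for a in cs if len(a)>15])
def rays(c,px,z): return np.array([onplane(c,u,v,z)[:2] for u,v in px])
E
python3 - <<'E'
from fit import *
c=read_camera('top'); im=c['image'].astype(int)
print(im[220,335],im[170,365],im[210,350],im[235,345],im[150,330],im[224,425],im[226,412])
sub=np.zeros(im.shape[:2],bool); sub[130:250,312:400]=1
g=sub&(im.min(2)>90)   # everything non-black : shaker silhouette
px=contour(g); 
yaw=np.radians(-12.5); bay=np.array([.634,-.137])
q=rays(c,px,.015)
print(edges({'near':q,'left':q,'right':q},bay,yaw,{'near':(0,-.225,-.08,.08),'left':(1,.085,-.21,-.09),'right':(1,-.085,-.21,-.10)}))
w=sub&(im.min(2)>215)
cv2.imwrite('pics/w.png',cv2.resize((w*255).astype(np.uint8)[130:250,312:400],None,fx=5,fy=5,interpolation=0))
E
```

```text
[254 254 254] [205 200 190] [254 254 254] [123 128 130] [31 31 34] [239 229 234] [171 163 162]
{'near': (np.float32(2.3), np.float32(0.39), 57), 'left': (np.float32(-2.0), np.float32(0.07), 37), 'right': (np.float32(1.6), np.float32(-0.02), 34)}
```

View pics/w.png

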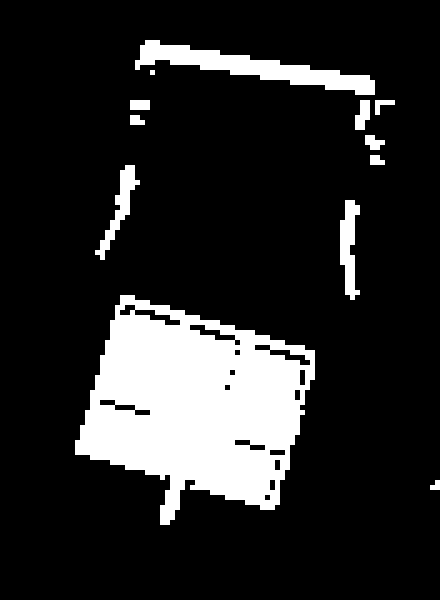

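```bash
cat >> fit.py <<'E'
def tray_pose(c,guess=None):
    im=c['image'].astype(int); sub=np.zeros(im.shape[:2],bool); sub[130:250,312:400]=1
    w=(sub&(im.min(2)>215)).astype(np.uint8)
    w=cv2.morphologyEx(w,cv2.MORPH_CLOSE,np.ones((3,3))); w=cv2.morphologyEx(w,cv2.MORPH_OPEN,np.ones((7,7)))
    k,l,st,ce=cv2.connectedComponentsWithStats(w); i=1+np.argmax(st[1:,4]); w=(l==i)
    px=contour(w); r=cv2.minAreaRect(rays(c,px,.03).astype(np.float32))
    return px,r
E
python3 - <<'E'
from fit import *
c=read_camera('top'); im=c['image'].astype(int)
px,r=tray_pose(c); print(r)
a=r[2]; 
yaw=np.radians((a+45)%90-45); cen=np.array(r[0]); print(np.degrees(yaw))
hi=rays(c,px,.040); lo=rays(c,px,.015)
print(edges({'rear':hi,'right':hi,'left':lo,'front':lo},cen,yaw,{'rear':(0,.05,-.05,.05),'right':(1,-.062,-.04,.04),'left':(1,.062,-.04,.04),'front':(0,-.05,-.05,.05)}))
# axle
sub=np.zeros(im.shape[:2],bool); sub[205:245,385:465]=1
m=(sub&(im.min(2)>70)).astype(np.uint8); k,l,st,ce=cv2.connectedComponentsWithStats(m); i=1+np.argmax(st[1:,4]); ys,xs=np.where(l==i)
def endp(sel): return onplane(c,xs[sel].mean(),ys[sel].mean(),.02)
L=endp(xs<=xs.min()+6); Rr=endp(xs>=xs.max()-6); print(L,Rr,'mid',(L+Rr)/2,'len',np.linalg.norm(L-Rr),np.degrees(np.arctan2((L-Rr)[1],(L-Rr)[0])))
for s in 'a':
  t=np.array(onplane(c,xs.min()-.5,ys[xs==xs.min()].mean(),.02)),np.array(onplane(c,xs.max()+.5,ys[xs==xs.max()].mean(),.02)); print(t,(t[0]+t[1])/2,np.linalg.norm(t[0]-t[1]))
# bracket/plate sanity
bay=np.array([.6348,-.1374]);y=np.radians(-12.4)
P=cloud(c); q=(P[...,:2]-bay)@np.array([[np.cos(y),-np.sin(y)],[np.sin(y),np.cos(y)]])
for sg in(1,-1):
    m=(abs(sg*q[...,1]-.0705)<.02)&(abs(q[...,0])<.03)&(P[...,2]>.12); print(m.sum(),q[m].min(0),q[m].max(0),P[m][:,2].max())
m=(abs(q[...,1])<.05)&(P[...,2]>.03)&(P[...,2]<.05)&(q[...,0]>.03)&(q[...,0]<.09); print('stop',q[m][:,0].min(),q[m][:,0].max(),np.nanmax(P[m][:,2]))
E
```

```text
((0.4842855632305145, -0.09823248535394669), (0.12711024284362793, 0.10723596066236496), 70.44621276855469)
-19.553787231445312
{'rear': (np.float32(-0.2), np.float32(0.52), 32), 'right': (np.float32(1.2), np.float32(0.42), 25), 'left': (np.float32(-0.5), np.float32(2.5), 25), 'front': (np.float32(4.3), np.float32(-0.13), 33)}
[ 0.42887863 -0.24722029  0.02      ] [ 0.42671894 -0.40700314  0.02      ] mid [ 0.42779878 -0.32711171  0.02      ] len 0.1597974404003087 89.22561365675978
(array([ 0.42809546, -0.23594797,  0.02      ]), array([ 0.42611275, -0.41811074,  0.02      ])) [ 0.42710411 -0.32702935  0.02      ] 0.182173558727396
45 [-0.02118393  0.06521234] [0.02258037 0.07703749] 0.14100377186037094
48 [-0.02011192 -0.07704934] [ 0.02358493 -0.06433793] 0.14363544114770677
stop 0.048936390926551866 0.06542904371785768 0.04991929657953764
```

Bay fit checks out: the brackets are symmetric at ±71 mm and the stop face is at 49 mm, so bay ≈ (0.635, -0.1375) with yaw ≈ -12.4°. The tray is at ≈ (0.4857, -0.0984) with yaw ≈ -19.2°, and the four vials agree across both cameras. I'll write a planning helper and start moving.

```bash
cat > plan.py <<'E'
from h import *
def plan(x,y,z,yaw=None):
    s=env.state(); M=R.from_rotvec(s['tcp_rot']).as_matrix(); d=np.array([x,y,z])-s['tool_pos']
    print('tcp',np.round(s['tool_pos'],4),'jawyaw',np.degrees(np.arctan2(M[1,2],M[0,2])).round(2),'w',round(s['width'],4),'t',round(s['clock'],2),'F',np.round(s['ft_force'],1))
    print('sum units x,y,z:',np.round(M.T@d/.03,3))
    if yaw is not None:
        e=(yaw-np.degrees(np.arctan2(M[1,2],M[0,2]))+180)%360-180
        print('roll units',round(-e/60,3)); a=np.radians(yaw); c,si=np.cos(a),np.sin(a)
        N=np.array([[0,-si,c],[0,c,si],[-1,0,0]]); N[:,1]=np.cross(N[:,2],N[:,0]); print('units after roll',np.round(N.T@d/.03,3))
if __name__=='__main__':
    import sys; plan(*map(float,sys.argv[1:]))
E
```

carry_out(
  claw=[-1,-1,-0.5,-0.2,-0.2],
  offset=[
    [0,0.7,-1],
    [0,0.7,-1],
    [0,0.7,-1],
    [0,0.7,-1],
    [0,0.7,-1],
  ],
  roll=[-0.14,-0.14,-0.14,-0.14,-0.14],
)

```text
clock: 1.0
tool_pos: [0.1905, -0.4693, 0.2312]
tcp_rot: [0.437, 1.526, -0.437]
ft_force: [0.1, 0.1, 0.6]
width: 0.0509
```

```bash
python3 plan.py .4125 .2495 .18 -19.2
```

```text
tcp [ 0.1905 -0.4693  0.2312] jawyaw -31.93 w 0.0509 t 1.0 F [0.1 0.1 0.6]
sum units x,y,z: [ 1.706 24.25  -6.391]
roll units -0.212
units after roll [ 1.706 25.062 -0.892]
```

carry_out(
  claw=[-0.2,-0.2,-0.2,-0.2,-0.2],
  offset=[
    [0,1,1],
    [0,1,1],
    [0,1,1],
    [0,1,1],
    [0,1,1],
  ],
  roll=[-0.106,-0.106,0,0,0],
)

```text
clock: 1.5
tool_pos: [0.3882, -0.392, 0.2315]
tcp_rot: [0.268, 1.554, -0.269]
ft_force: [-0.3, -0.9, -0.2]
width: 0.051
```

carry_out(
  claw=[-0.2,-0.2,-0.2,-0.2,-0.2],
  offset=[
    [0,1,0.6],
    [0,1,0],
    [0,1,0],
    [0,1,0],
    [0,1,0],
  ],
  roll=[0,0,0,0,0],
)

```text
clock: 2.0
tool_pos: [0.4543, -0.2566, 0.2314]
tcp_rot: [0.268, 1.554, -0.268]
ft_force: [0.0, 0.5, 0.4]
width: 0.0514
```

carry_out(
  claw=[-0.2,-0.2,-0.2,-0.2,-0.2],
  offset=[
    [0,1,0],
    [0,1,0],
    [0,1,0],
    [0,1,0],
    [0,1,0],
  ],
  roll=[0,0,0,0,0],
)

```text
clock: 2.5
tool_pos: [0.5046, -0.1153, 0.2315]
tcp_rot: [0.268, 1.554, -0.268]
ft_force: [0.3, -1.5, -0.2]
width: 0.0509
```

```bash
python3 plan.py .4125 .2495 .10 -19.2
```

```text
tcp [ 0.5046 -0.1153  0.2315] jawyaw -19.59 w 0.0509 t 2.5 F [ 0.3 -1.5 -0.2]
sum units x,y,z: [ 4.38  10.426 -6.97 ]
roll units -0.007
units after roll [ 4.383 10.473 -6.897]
```

carry_out(
  claw=[-0.2,-0.2,-0.2,-0.2,-0.2],
  offset=[
    [0,1,-0.7],
    [0,1,-0.7],
    [0,1,-0.7],
    [0,1,-0.7],
    [0,1,-0.7],
  ],
  roll=[-0.007,0,0,0,0],
)

```text
clock: 3.0
tool_pos: [0.4541, 0.061, 0.2315]
tcp_rot: [0.263, 1.554, -0.263]
ft_force: [0.5, 0.8, -1.1]
width: 0.0513
```

carry_out(
  claw=[-0.2,-0.2,-0.2,-0.2,-0.2],
  offset=[
    [0.8,1,-0.7],
    [0.8,1,-0.7],
    [0.8,1,-0.7],
    [1,1,-0.7],
    [1,1,-0.7],
  ],
  roll=[0,0,0,0,0],
)

```text
clock: 3.5
tool_pos: [0.4042, 0.2373, 0.0987]
tcp_rot: [0.263, 1.554, -0.262]
ft_force: [1.9, 0.7, -1.1]
width: 0.051
```

carry_out(
  claw=[-0.2,-0.2],
  offset=[
    [0,0,0],
    [0,0,0],
  ],
  roll=[0,0],
)

```text
clock: 3.7
tool_pos: [0.4044, 0.2362, 0.0991]
tcp_rot: [0.261, 1.556, -0.262]
ft_force: [0.7, -0.2, -0.2]
width: 0.051
```

```bash
python3 plan.py .4125 .2495 .029 -19.2
```

```text
tcp [0.4044 0.2362 0.0991] jawyaw -19.07 w 0.051 t 3.7 F [ 0.7 -0.2 -0.2]
sum units x,y,z: [2.336 0.508 0.112]
roll units 0.002
units after roll [2.337 0.507 0.109]
```

carry_out(
  claw=[-0.2,-0.2,-0.2,-0.2,-0.2],
  offset=[
    [0,0.507,0.11],
    [0.8,0,0],
    [0.8,0,0],
    [0.74,0,0],
    [0,0,0],
  ],
  roll=[0,0,0,0,0],
)

```text
clock: 4.2
tool_pos: [0.4127, 0.2478, 0.0278]
tcp_rot: [0.263, 1.556, -0.265]
ft_force: [0.1, 0.3, 0.8]
width: 0.0512
```

carry_out(
  claw=[0.8,0.8,0.8,0.8,0.8],
  offset=[
    [0,0,0],
    [0,0,0],
    [0,0,0],
    [0,0,0],
    [0,0,0],
  ],
  roll=[0,0,0,0,0],
)

```text
clock: 4.7
tool_pos: [0.414, 0.2495, 0.0312]
tcp_rot: [0.264, 1.552, -0.261]
ft_force: [0.9, -2.4, 6.9]
width: 0.0239
```

```bash
python3 plan.py .4436 -.1282 .16 -19.2; python3 -c "
from h import *
c=snap('top','t2.png');cv2.imwrite('pics/t2a.png',cv2.resize(c['image'][180:270,140:280],None,fx=5.5,fy=5.5,interpolation=2))
c=snap('scene','s2.png');cv2.imwrite('pics/s2a.png',cv2.resize(c['image'][220:340,200:320],None,fx=5,fy=5,interpolation=2))"
```

```text
tcp [0.414  0.2495 0.0312] jawyaw -19.17 w 0.0239 t 4.7 F [ 0.9 -2.4  6.9]
sum units x,y,z: [ -4.305 -11.559   5.077]
roll units 0.0
units after roll [ -4.294 -11.565   5.071]
```

View pics/s2a.png

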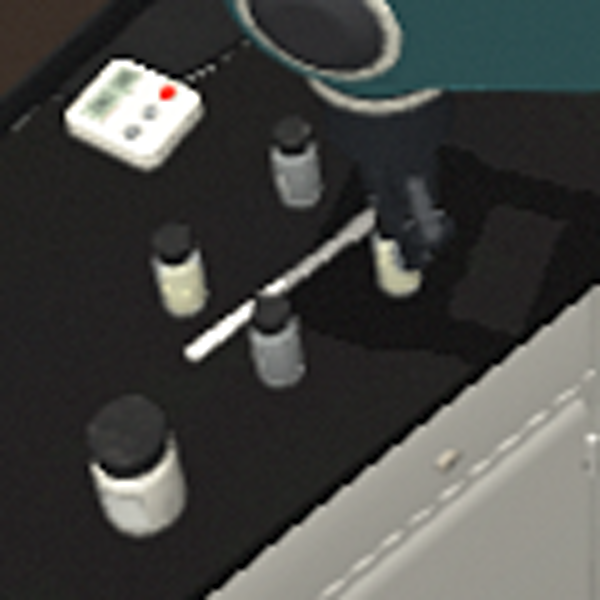

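carry_out(
  claw=[0.8,0.8,0.8,0.8,0.8],
  offset=[
    [-0.5,0,0],
    [-0.7,0,0],
    [-1,0,0],
    [-1,0,0],
    [-1,0,0],
  ],
  roll=[0,0,0,0,0],
)

```text
clock: 5.3
tool_pos: [0.4128, 0.2492, 0.1581]
tcp_rot: [0.263, 1.554, -0.262]
ft_force: [-0.3, 0.2, -0.1]
width: 0.0239
```

```bash
python3 plan.py .4436 -.1282 .16 -19.2; python3 -c "
from h import *
c=snap('scene','s3.png');cv2.imwrite('pics/s3a.png',cv2.resize(c['image'][180:300,220:340],None,fx=5,fy=5,interpolation=2))"
```

```text
tcp [0.4128 0.2492 0.1581] jawyaw -19.17 w 0.0239 t 5.3 F [-0.3  0.2 -0.1]
sum units x,y,z: [ -0.071 -11.544   5.1  ]
roll units 0.001
units after roll [ -0.062 -11.542   5.106]
```

View pics/s3a.png

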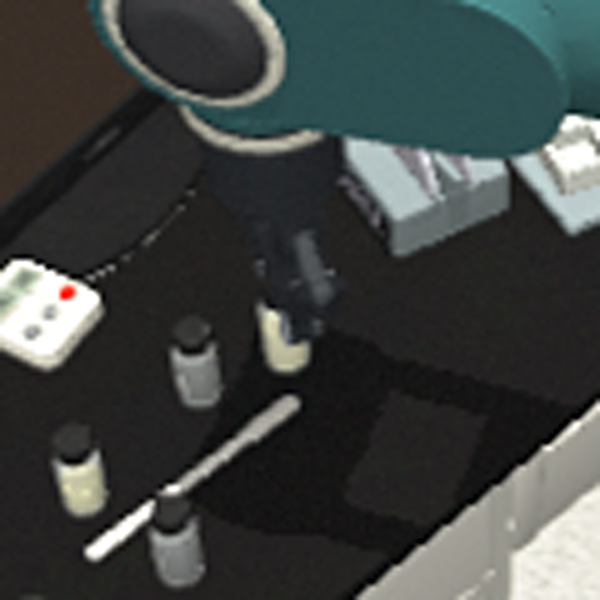

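carry_out(
  claw=[0.8,0.8,0.8,0.8,0.8],
  offset=[
    [-0.5,-0.96,0.43],
    [0,-0.96,0.43],
    [0,-0.96,0.43],
    [0,-0.96,0.43],
    [0,-0.96,0.43],
  ],
  roll=[0,0,0,0,0],
)

```text
clock: 5.85
tool_pos: [0.4264, 0.0908, 0.1717]
tcp_rot: [0.263, 1.553, -0.262]
ft_force: [0.9, -0.1, 0.2]
width: 0.0241
```

carry_out(
  claw=[0.8,0.8,0.8,0.8,0.8],
  offset=[
    [0,-0.96,0.43],
    [0,-0.96,0.43],
    [0,-0.96,0.43],
    [0,-0.96,0.43],
    [0,-0.96,0.43],
  ],
  roll=[0,0,0,0,0],
)

```text
clock: 6.35
tool_pos: [0.4401, -0.0665, 0.1717]
tcp_rot: [0.263, 1.553, -0.262]
ft_force: [0.4, 0.6, -0.4]
width: 0.0241
```

carry_out(
  claw=[0.8,0.8,0.8,0.8],
  offset=[
    [0,-0.96,0.43],
    [0,-0.96,0.38],
    [0.5,0,0],
    [0,0,0],
  ],
  roll=[0,0,0,0],
)

```text
clock: 6.75
tool_pos: [0.4435, -0.1277, 0.1543]
tcp_rot: [0.264, 1.556, -0.263]
ft_force: [0.0, 0.7, -0.9]
width: 0.0233
```

```bash
python3 plan.py .4436 -.1282 .16 -19.2; python3 -c "
from h import *
c=snap('scene','s4.png');cv2.imwrite('pics/s4a.png',cv2.resize(c['image'][110:240,270:400],None,fx=4.6,fy=4.6,interpolation=2))
c=snap('top','t4.png');cv2.imwrite('pics/t4a.png',cv2.resize(c['image'][180:260,300:400],None,fx=7,fy=7,interpolation=2))"
```

```text
tcp [ 0.4435 -0.1277  0.1543] jawyaw -19.26 w 0.0233 t 6.75 F [ 0.   0.7 -0.9]
sum units x,y,z: [-0.191 -0.013  0.009]
roll units -0.001
units after roll [-0.191 -0.013  0.009]
```

View pics/s4a.png

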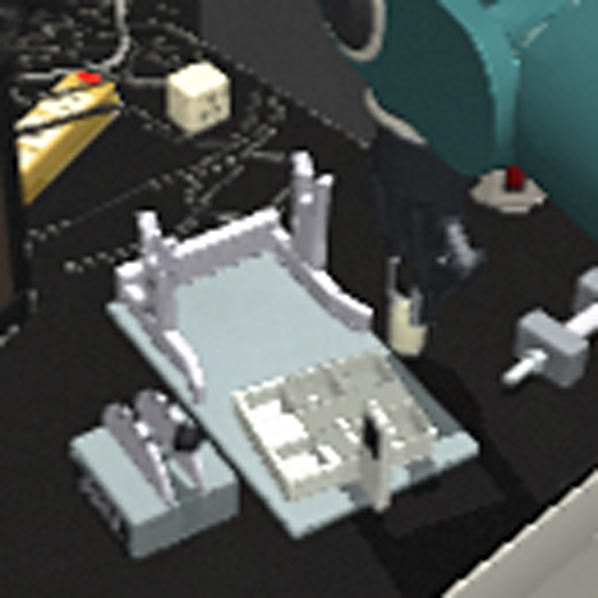

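View pics/t4a.png

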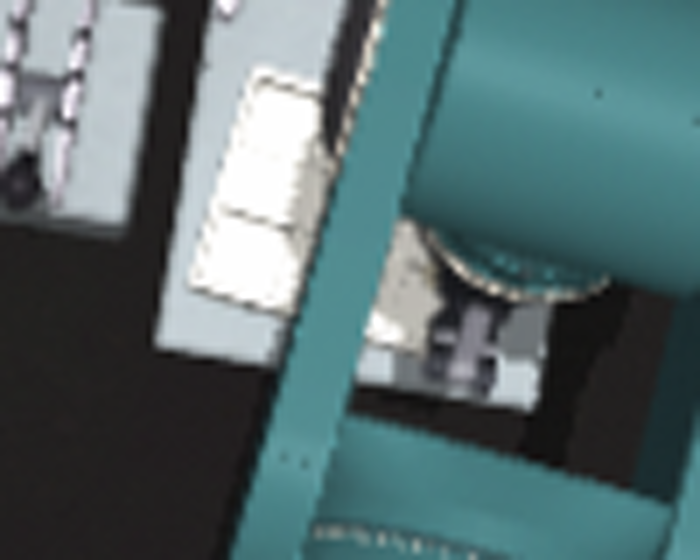

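```bash
python3 - <<'E'
from h import *
c=read_camera('scene')
for z in(.125,.135): print(np.subtract(proj(c,(.4435,-.1277,z)),(270,110))*4.6)
# pocket top corners predicted vs image
x=np.array([.9444,-.3289]);y=np.array([.3289,.9444])
for a,b in[(30,42),(30,-42),(-30,42),(-30,-42),(30,0)]:
    p=np.array([.4857,-.0984])+x*a/1e3+y*b/1e3; print(a,b,p.round(4),(np.subtract(proj(c,(*p,.02)),(270,110))*4.6).round(0))
E
```

```text
[407.70969469 340.1593367 ]
[408.67655652 330.2500601 ]
30 42 [ 0.5278 -0.0686] [266. 419.]
30 -42 [ 0.5002 -0.1479] [363. 388.]
-30 42 [ 0.4712 -0.0489] [300. 471.]
-30 -42 [ 0.4436 -0.1282] [399. 438.]
30 0 [ 0.514  -0.1083] [315. 403.]
```

```bash
python3 - <<'E'
from h import *
c=read_camera('scene')
k=14;u0,v0=314,180
im=cv2.resize(c['image'][v0:v0+42,u0:u0+56],None,fx=k,fy=k,interpolation=cv2.INTER_CUBIC)
x=np.array([.9444,-.3289]);y=np.array([.3289,.9444])
def pl(a,b,z):
    p=np.array([.4857,-.0984])+x*a/1e3+y*b/1e3; u=proj(c,(*p,z)); return (int((u[0]+.5-u0)*k),int((u[1]+.5-v0)*k))
for a,b in[(30,42),(30,-42),(-30,42),(-30,-42),(30,0)]:
    q=np.array([pl(a+s,b+t,.04) for s,t in((-16.5,-16.5),(16.5,-16.5),(16.5,16.5),(-16.5,16.5))]); cv2.polylines(im,[q],True,(0,0,255),1)
q=np.array([pl(s,t,.04) for s,t in((-50,-62),(50,-62),(50,62),(-50,62))]); cv2.polylines(im,[q],True,(255,0,0),1)
cv2.imwrite('pics/s5.png',im)
E
```

```text
(no output)
```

View pics/s5.png

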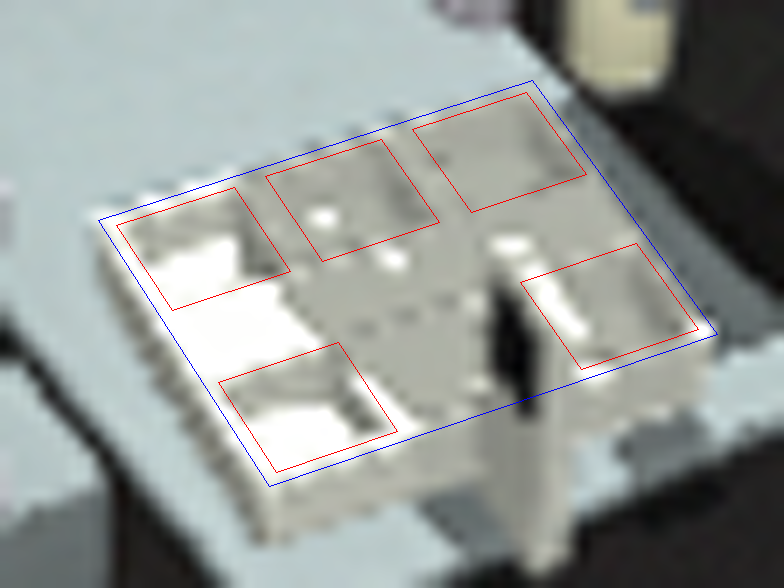

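carry_out(
  claw=[0.8,0.8,0.8,0.8,0.8],
  offset=[
    [0.8,0,0],
    [0.8,0,0],
    [0.8,0,0],
    [0.5,0,0],
    [0.3,0,0],
  ],
  roll=[0,0,0,0,0],
)

```text
clock: 7.45
tool_pos: [0.4441, -0.1271, 0.0584]
tcp_rot: [0.262, 1.555, -0.262]
ft_force: [0.0, -0.3, -0.3]
width: 0.0237
```

carry_out(
  claw=[0.8,0.8],
  offset=[
    [0.2,0,0],
    [0.1,0,0],
  ],
  roll=[0,0],
)

```text
clock: 7.65
tool_pos: [0.4446, -0.1276, 0.0509]
tcp_rot: [0.262, 1.554, -0.262]
ft_force: [-12.6, 4.0, 33.1]
width: 0.0239
```

carry_out(
  claw=[0.1,0.0,0.0,0.0,0.0],
  offset=[
    [0,0,0],
    [0,0,0],
    [0,0,0],
    [-0.5,0,0],
    [-1,0,0],
  ],
  roll=[0,0,0,0,0],
)

```text
clock: 8.15
tool_pos: [0.4433, -0.1273, 0.0948]
tcp_rot: [0.263, 1.558, -0.262]
ft_force: [-0.1, -0.4, 0.2]
width: 0.0427
```

carry_out(
  claw=[-0.2,-0.2,-0.2,-0.2,-0.2],
  offset=[
    [-1,0,0],
    [-1,0,0],
    [-0.5,1,0],
    [0,1,0],
    [0,1,0],
  ],
  roll=[0,0,0,0,0],
)

```text
clock: 8.65
tool_pos: [0.4742, -0.0417, 0.1722]
tcp_rot: [0.263, 1.552, -0.263]
ft_force: [0.4, 0.7, 0.6]
width: 0.0513
```

```bash
python3 plan.py .415 .3445 .16 -19.2; python3 -c "
from h import *
c=snap('scene','s6.png');cv2.imwrite('pics/s6a.png',cv2.resize(c['image'][140:240,270:400],None,fx=6,fy=6,interpolation=2))"
```

```text
tcp [ 0.4742 -0.0417  0.1722] jawyaw -19.21 w 0.0513 t 8.65 F [0.4 0.7 0.6]
sum units x,y,z: [ 0.399 11.507 -6.102]
roll units -0.0
units after roll [ 0.408 11.508 -6.098]
```

View pics/s6a.png

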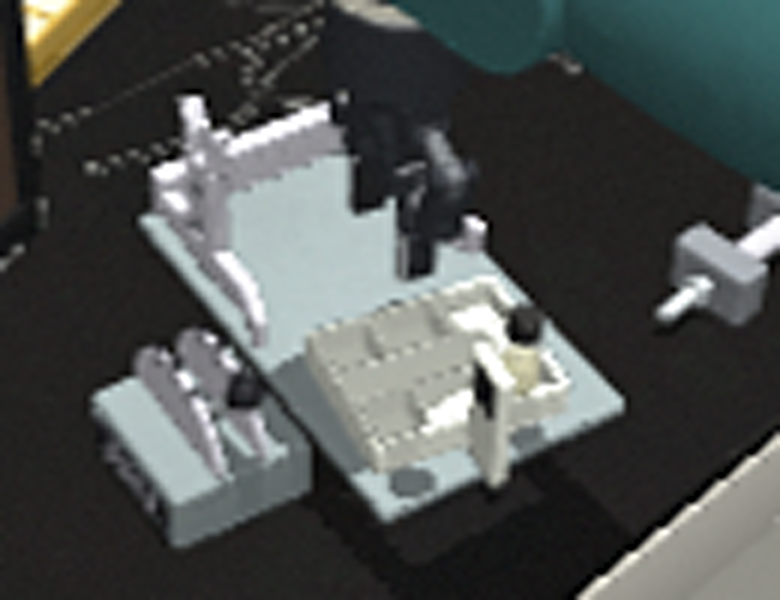

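The first vial stands in the front-right pocket. Next is vial C.

carry_out(
  claw=[-0.2,-0.2,-0.2,-0.2,-0.2],
  offset=[
    [0,0.96,-0.9],
    [0,0.96,-0.9],
    [0,0.96,-0.9],
    [0,0.96,-0.9],
    [0,0.96,-0.5],
  ],
  roll=[0,0,0,0,0],
)

```text
clock: 9.2
tool_pos: [0.4036, 0.1352, 0.1717]
tcp_rot: [0.263, 1.553, -0.262]
ft_force: [1.6, 0.1, 0.3]
width: 0.0514
```

carry_out(
  claw=[-0.2,-0.2,-0.2,-0.2,-0.2],
  offset=[
    [0,0.96,-0.4],
    [0,0.96,-0.4],
    [0.5,0.96,-0.3],
    [0.5,0.96,-0.3],
    [0.5,0.96,-0.3],
  ],
  roll=[0,0,0,0,0],
)

```text
clock: 9.7
tool_pos: [0.404, 0.288, 0.126]
tcp_rot: [0.263, 1.554, -0.262]
ft_force: [0.7, -0.3, 0.3]
width: 0.0513
```

carry_out(
  claw=[-0.2,-0.2,-0.2,-0.2],
  offset=[
    [0.4,0.96,-0.3],
    [0.4,0.4,0],
    [0,0,0],
    [0,0,0],
  ],
  roll=[0,0,0,0],
)

```text
clock: 10.1
tool_pos: [0.4089, 0.3279, 0.102]
tcp_rot: [0.262, 1.555, -0.262]
ft_force: [0.4, 0.4, 0.1]
width: 0.051
```

```bash
python3 plan.py .415 .3445 .029 -19.2
```

```text
tcp [0.4089 0.3279 0.102 ] jawyaw -19.15 w 0.051 t 10.1 F [0.4 0.4 0.1]
sum units x,y,z: [2.432 0.59  0.01 ]
roll units 0.001
units after roll [2.432 0.59  0.01 ]
```

carry_out(
  claw=[-0.2,-0.2,-0.2,-0.2,-0.2],
  offset=[
    [0,0.59,0.01],
    [0.8,0,0],
    [0.8,0,0],
    [0.8,0,0],
    [0,0,0],
  ],
  roll=[0,0,0,0,0],
)

```text
clock: 10.6
tool_pos: [0.4142, 0.3432, 0.0275]
tcp_rot: [0.261, 1.557, -0.265]
ft_force: [0.1, 0.5, 0.4]
width: 0.0512
```

carry_out(
  claw=[0.8,0.8,0.8,0.8,0.8],
  offset=[
    [0,0,0],
    [0,0,0],
    [0,0,0],
    [0,0,0],
    [-0.5,0,0],
  ],
  roll=[0,0,0,0,0],
)

```text
clock: 11.1
tool_pos: [0.4147, 0.3444, 0.0443]
tcp_rot: [0.262, 1.556, -0.263]
ft_force: [0.2, 0.5, -1.0]
width: 0.0248
```

carry_out(
  claw=[0.8,0.8,0.8,0.8,0.8],
  offset=[
    [-1,0,0],
    [-1,0,0],
    [-1,0,0],
    [-1,0,0],
    [-0.2,0,0],
  ],
  roll=[0,0,0,0,0],
)

```text
clock: 11.6
tool_pos: [0.4159, 0.3454, 0.1757]
tcp_rot: [0.266, 1.551, -0.259]
ft_force: [-0.5, -0.2, 0.2]
width: 0.0244
```

```bash
python3 plan.py .4712 -.0489 .17 -19.2; python3 -c "
from h import *
c=snap('scene','s7.png');cv2.imwrite('pics/s7a.png',cv2.resize(c['image'][190:340,190:330],None,fx=4,fy=4,interpolation=2))"
```

```text
tcp [0.4159 0.3454 0.1757] jawyaw -19.17 w 0.0244 t 11.6 F [-0.5 -0.2  0.2]
sum units x,y,z: [  0.149 -11.81    6.057]
roll units 0.0
units after roll [  0.19  -11.806   6.063]
```

View pics/s7a.png

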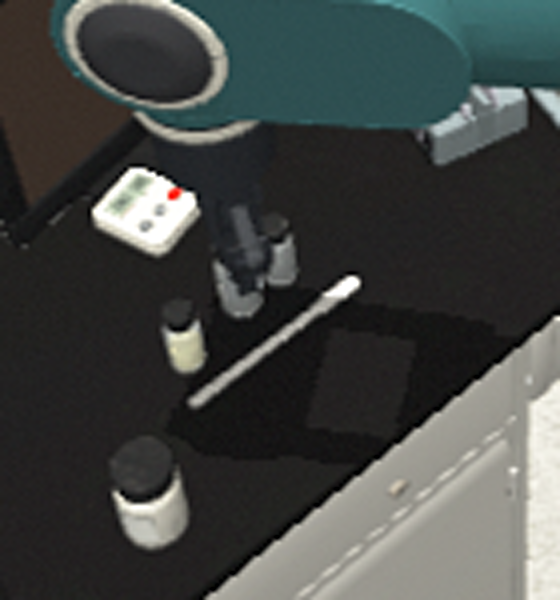

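carry_out(
  claw=[0.8,0.8,0.8,0.8,0.8],
  offset=[
    [-0.5,-0.98,0.5],
    [0,-0.98,0.5],
    [0,-0.98,0.5],
    [0,-0.98,0.5],
    [0,-0.98,0.5],
  ],
  roll=[0,0,0,0,0],
)

```text
clock: 12.15
tool_pos: [0.4372, 0.1799, 0.1849]
tcp_rot: [0.262, 1.555, -0.263]
ft_force: [0.4, 0.5, -0.9]
width: 0.0247
```

carry_out(
  claw=[0.8,0.8,0.8,0.8,0.8],
  offset=[
    [0,-0.98,0.5],
    [0,-0.98,0.5],
    [0,-0.98,0.5],
    [0,-0.98,0.5],
    [0,-0.98,0.5],
  ],
  roll=[0,0,0,0,0],
)

```text
clock: 12.65
tool_pos: [0.4597, 0.0164, 0.1849]
tcp_rot: [0.263, 1.555, -0.263]
ft_force: [0.4, 0.1, -1.3]
width: 0.0247
```

carry_out(
  claw=[0.8,0.8,0.8,0.8,0.8],
  offset=[
    [0,-1,0.5],
    [0,-1,0.56],
    [1,0,0],
    [0,0,0],
    [0,0,0],
  ],
  roll=[0,0,0,0,0],
)

```text
clock: 13.15
tool_pos: [0.47, -0.0491, 0.1551]
tcp_rot: [0.263, 1.556, -0.263]
ft_force: [-0.2, -1.2, -0.6]
width: 0.0245
```

```bash
python3 plan.py .4712 -.0489 .155 -19.2
```

```text
tcp [ 0.47   -0.0491  0.1551] jawyaw -19.17 w 0.0245 t 13.15 F [-0.2 -1.2 -0.6]
sum units x,y,z: [0.004 0.018 0.036]
roll units 0.0
units after roll [0.004 0.018 0.036]
```

carry_out(
  claw=[0.8,0.8,0.8,0.8,0.8],
  offset=[
    [0.8,0.02,0.03],
    [0.8,0,0],
    [0.8,0,0],
    [0.5,0,0],
    [0.3,0,0],
  ],
  roll=[0,0,0,0,0],
)

```text
clock: 13.65
tool_pos: [0.4715, -0.0486, 0.0589]
tcp_rot: [0.262, 1.555, -0.262]
ft_force: [0.5, -0.4, -0.9]
width: 0.0243
```

carry_out(
  claw=[0.8,0.8],
  offset=[
    [0.17,0,0],
    [0.08,0,0],
  ],
  roll=[0,0],
)

```text
clock: 13.85
tool_pos: [0.4718, -0.049, 0.0521]
tcp_rot: [0.262, 1.554, -0.262]
ft_force: [0.4, 0.8, -0.5]
width: 0.0243
```

carry_out(
  claw=[0.1,0.0,0.0,0.0,0.0],
  offset=[
    [0,0,0],
    [0,0,0],
    [0,0,0],
    [-0.5,0,0],
    [-1,0,0],
  ],
  roll=[0,0,0,0,0],
)

```text
clock: 14.35
tool_pos: [0.4705, -0.049, 0.0964]
tcp_rot: [0.263, 1.558, -0.263]
ft_force: [-0.0, -0.1, -0.5]
width: 0.0429
```

carry_out(
  claw=[-0.2,-0.2,-0.2,-0.2,-0.2],
  offset=[
    [-1,0,0],
    [-1,0,0],
    [-0.5,1,0],
    [0,1,0],
    [0,1,0],
  ],
  roll=[0,0,0,0,0],
)

```text
clock: 14.85
tool_pos: [0.5016, 0.0368, 0.1739]
tcp_rot: [0.263, 1.552, -0.263]
ft_force: [0.5, -1.1, -0.2]
width: 0.051
```

```bash
python3 plan.py .507 .254 .17 -19.2; python3 -c "
from h import *
c=snap('scene','s8.png');cv2.imwrite('pics/s8a.png',cv2.resize(c['image'][140:240,270:400],None,fx=6,fy=6,interpolation=2))"
```

```text
tcp [0.5016 0.0368 0.1739] jawyaw -19.21 w 0.051 t 14.85 F [ 0.5 -1.1 -0.2]
sum units x,y,z: [ 0.131  6.895 -2.211]
roll units -0.0
units after roll [ 0.13   6.895 -2.21 ]
```

View pics/s8a.png

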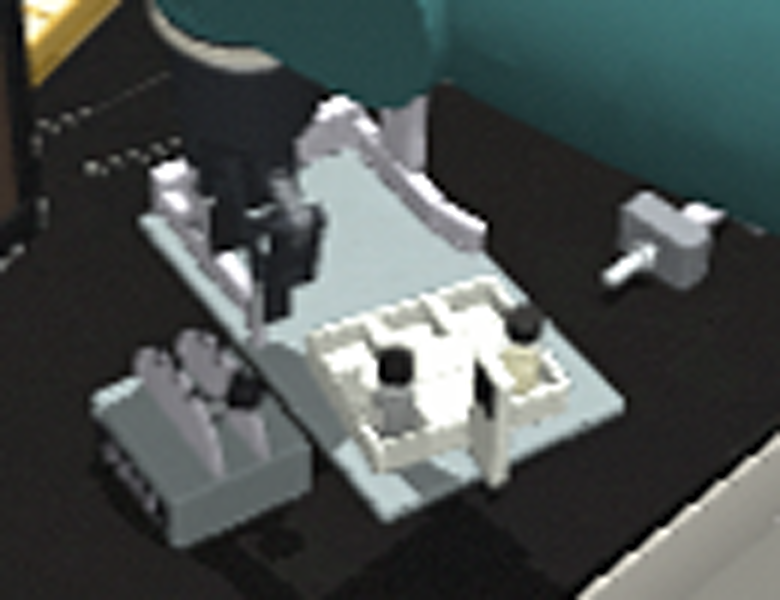

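Second vial is in. The axle has visibly moved (it was knocked), so I'll re-measure it later. Next is vial A.

carry_out(
  claw=[-0.2,-0.2,-0.2,-0.2,-0.2],
  offset=[
    [0,0.95,-0.4],
    [0,0.95,-0.4],
    [0,0.95,-0.4],
    [0.5,0.95,-0.4],
    [0.6,0.95,-0.3],
  ],
  roll=[0,0,0,0,0],
)

```text
clock: 15.4
tool_pos: [0.4942, 0.1907, 0.1405]
tcp_rot: [0.263, 1.552, -0.261]
ft_force: [0.0, -0.4, 0.2]
width: 0.0514
```

carry_out(
  claw=[-0.2,-0.2,-0.2,-0.2],
  offset=[
    [0.6,0.95,-0.2],
    [0.7,0.9,-0.1],
    [0,0,0],
    [0,0,0],
  ],
  roll=[0,0,0,0],
)

```text
clock: 15.8
tool_pos: [0.5037, 0.2448, 0.1003]
tcp_rot: [0.262, 1.555, -0.262]
ft_force: [-0.6, -1.0, 0.3]
width: 0.0513
```

```bash
python3 plan.py .507 .254 .0285 -19.2
```

```text
tcp [0.5037 0.2448 0.1003] jawyaw -19.12 w 0.0513 t 15.8 F [-0.6 -1.   0.3]
sum units x,y,z: [2.394 0.326 0.003]
roll units 0.001
units after roll [2.394 0.326 0.003]
```

carry_out(
  claw=[-0.2,-0.2,-0.2,-0.2,-0.2],
  offset=[
    [0,0.32,0],
    [0.8,0,0],
    [0.8,0,0],
    [0.75,0,0],
    [0,0,0],
  ],
  roll=[0,0,0,0,0],
)

```text
clock: 16.3
tool_pos: [0.5062, 0.2529, 0.0275]
tcp_rot: [0.262, 1.557, -0.265]
ft_force: [-0.6, -0.3, 0.1]
width: 0.0514
```

carry_out(
  claw=[0.8,0.8,0.8,0.8,0.8],
  offset=[
    [0,0,0],
    [0,0,0],
    [0,0,0],
    [0,0,0],
    [-0.5,0,0],
  ],
  roll=[0,0,0,0,0],
)

```text
clock: 16.8
tool_pos: [0.5065, 0.2535, 0.0442]
tcp_rot: [0.262, 1.556, -0.263]
ft_force: [-0.4, 0.1, -0.7]
width: 0.0245
```

carry_out(
  claw=[0.8,0.8,0.8,0.8,0.8],
  offset=[
    [-1,0,0],
    [-1,0,0],
    [-1,0,0],
    [-1,0,0],
    [-0.7,0,0],
  ],
  roll=[0,0,0,0,0],
)

```text
clock: 17.3
tool_pos: [0.5072, 0.2538, 0.1893]
tcp_rot: [0.264, 1.552, -0.261]
ft_force: [0.4, -0.7, -0.3]
width: 0.0245
```

```bash
python3 plan.py .5002 -.1479 .17 -19.2
```

```text
tcp [0.5072 0.2538 0.1893] jawyaw -19.17 w 0.0245 t 17.3 F [ 0.4 -0.7 -0.3]
sum units x,y,z: [  0.623 -12.725   4.177]
roll units 0.0
units after roll [  0.642 -12.721   4.184]
```

carry_out(
  claw=[0.8,0.8,0.8,0.8,0.8],
  offset=[
    [-0.5,-0.98,0.32],
    [0,-0.98,0.32],
    [0,-0.98,0.32],
    [0,-0.98,0.32],
    [0,-0.98,0.32],
  ],
  roll=[0,0,0,0,0],
)

```text
clock: 17.8
tool_pos: [0.5037, 0.0979, 0.2019]
tcp_rot: [0.263, 1.553, -0.262]
ft_force: [0.8, 0.5, -0.2]
width: 0.0242
```

carry_out(
  claw=[0.8,0.8,0.8,0.8,0.8],
  offset=[
    [0,-0.98,0.32],
    [0,-0.98,0.32],
    [0,-0.98,0.32],
    [0,-0.98,0.32],
    [0,-0.98,0.32],
  ],
  roll=[0,0,0,0,0],
)

```text
clock: 18.3
tool_pos: [0.5007, -0.0568, 0.2019]
tcp_rot: [0.263, 1.553, -0.263]
ft_force: [0.1, -0.1, -0.8]
width: 0.0245
```

carry_out(
  claw=[0.8,0.8,0.8,0.8,0.8],
  offset=[
    [0,-0.98,0.32],
    [0,-0.98,0.32],
    [0.7,-0.97,0.32],
    [0.8,0,0],
    [0,0,0],
  ],
  roll=[0,0,0,0,0],
)

```text
clock: 18.8
tool_pos: [0.4981, -0.1483, 0.1536]
tcp_rot: [0.264, 1.558, -0.263]
ft_force: [-0.8, -0.3, -0.1]
width: 0.0244
```

carry_out(
  claw=[0.8],
  offset=[
    [0,0,0],
  ],
  roll=[0],
)

```text
clock: 18.9
tool_pos: [0.4994, -0.1478, 0.1566]
tcp_rot: [0.263, 1.554, -0.263]
ft_force: [-0.2, 0.4, 0.2]
width: 0.0244
```

```bash
python3 plan.py .5002 -.1479 .155 -19.2
```

```text
tcp [ 0.4994 -0.1478  0.1566] jawyaw -19.17 w 0.0244 t 18.9 F [-0.2  0.4  0.2]
sum units x,y,z: [0.054 0.006 0.026]
roll units 0.001
units after roll [0.054 0.006 0.026]
```

carry_out(
  claw=[0.8,0.8,0.8,0.8,0.8],
  offset=[
    [0.8,0.01,0.02],
    [0.8,0,0],
    [0.8,0,0],
    [0.5,0,0],
    [0.3,0,0],
  ],
  roll=[0,0,0,0,0],
)

```text
clock: 19.4
tool_pos: [0.5003, -0.1475, 0.0594]
tcp_rot: [0.262, 1.555, -0.262]
ft_force: [-1.5, 1.5, 0.9]
width: 0.0243
```

carry_out(
  claw=[0.8,0.8],
  offset=[
    [0.17,0,0],
    [0.08,0,0],
  ],
  roll=[0,0],
)

```text
clock: 19.6
tool_pos: [0.5003, -0.1479, 0.0522]
tcp_rot: [0.262, 1.554, -0.262]
ft_force: [-2.1, 0.4, 1.0]
width: 0.0242
```

carry_out(
  claw=[0.1,0.0,0.0,0.0,0.0],
  offset=[
    [0,0,0],
    [0,0,0],
    [0,0,0],
    [-0.5,0,0],
    [-1,0,0],
  ],
  roll=[0,0,0,0,0],
)

```text
clock: 20.1
tool_pos: [0.4991, -0.1477, 0.0963]
tcp_rot: [0.263, 1.558, -0.262]
ft_force: [1.1, -0.1, 0.7]
width: 0.0426
```

carry_out(
  claw=[0.0,0.0,-0.2,-0.2,-0.2],
  offset=[
    [-1,0,0],
    [-1,0,0],
    [-0.8,1,0],
    [0,1,0],
    [0,1,0],
  ],
  roll=[0,0,0,0,0],
)

```text
clock: 20.6
tool_pos: [0.5302, -0.0621, 0.1832]
tcp_rot: [0.263, 1.552, -0.263]
ft_force: [-1.1, -0.6, -0.8]
width: 0.0513
```

```bash
python3 plan.py .491 .3565 .17 -19.2; python3 -c "
from h import *
c=snap('scene','s9.png');cv2.imwrite('pics/s9a.png',cv2.resize(c['image'][140:240,270:400],None,fx=6,fy=6,interpolation=2))"
```

```text
tcp [ 0.5302 -0.0621  0.1832] jawyaw -19.21 w 0.0513 t 20.6 F [-1.1 -0.6 -0.8]
sum units x,y,z: [ 0.429 12.747 -5.826]
roll units -0.0
units after roll [ 0.44  12.748 -5.822]
```

View pics/s9a.png

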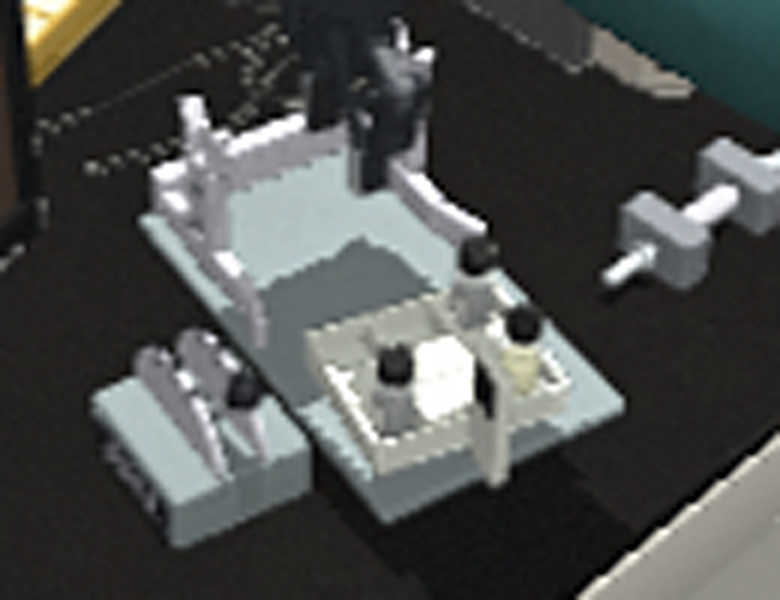

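carry_out(
  claw=[-0.2,-0.2,-0.2,-0.2,-0.2],
  offset=[
    [0,0.98,-0.45],
    [0,0.98,-0.45],
    [0,0.98,-0.45],
    [0,0.98,-0.45],
    [0,0.98,-0.45],
  ],
  roll=[0,0,0,0,0],
)

```text
clock: 21.15
tool_pos: [0.5139, 0.0993, 0.1821]
tcp_rot: [0.263, 1.554, -0.262]
ft_force: [1.2, 0.9, 0.3]
width: 0.0509
```

carry_out(
  claw=[-0.2,-0.2,-0.2,-0.2,-0.2],
  offset=[
    [0,0.98,-0.45],
    [0,0.98,-0.45],
    [0,0.98,-0.45],
    [0,0.98,-0.45],
    [0.5,0.98,-0.45],
  ],
  roll=[0,0,0,0,0],
)

```text
clock: 21.65
tool_pos: [0.4991, 0.2608, 0.1688]
tcp_rot: [0.264, 1.551, -0.261]
ft_force: [0.7, 0.5, 0.6]
width: 0.0514
```

carry_out(
  claw=[-0.2,-0.2,-0.2,-0.2,-0.2],
  offset=[
    [0.7,0.98,-0.45],
    [0.7,0.98,-0.45],
    [0.8,0.8,-0.3],
    [0,0,0],
    [0,0,0],
  ],
  roll=[0,0,0,0,0],
)

```text
clock: 22.15
tool_pos: [0.4917, 0.3493, 0.1003]
tcp_rot: [0.262, 1.555, -0.262]
ft_force: [-0.0, -0.5, 0.3]
width: 0.0512
```

```bash
python3 plan.py .491 .3565 .029 -19.2
```

```text
tcp [0.4917 0.3493 0.1003] jawyaw -19.12 w 0.0512 t 22.15 F [-0.  -0.5  0.3]
sum units x,y,z: [ 2.376  0.219 -0.101]
roll units 0.001
units after roll [ 2.376  0.218 -0.102]
```

carry_out(
  claw=[-0.2,-0.2,-0.2,-0.2,-0.2],
  offset=[
    [0,0.22,-0.09],
    [0.8,0,0],
    [0.8,0,0],
    [0.75,0,0],
    [0,0,0],
  ],
  roll=[0,0,0,0,0],
)

```text
clock: 22.65
tool_pos: [0.4908, 0.3552, 0.0275]
tcp_rot: [0.262, 1.557, -0.265]
ft_force: [-0.2, -0.8, 0.5]
width: 0.0514
```

carry_out(
  claw=[0.8,0.8,0.8,0.8,0.8],
  offset=[
    [0,0,0],
    [0,0,0],
    [0,0,0],
    [0,0,0],
    [-0.5,0,0],
  ],
  roll=[0,0,0,0,0],
)

```text
clock: 23.15
tool_pos: [0.4911, 0.356, 0.0442]
tcp_rot: [0.262, 1.556, -0.263]
ft_force: [-1.1, 0.6, -0.9]
width: 0.0243
```

carry_out(
  claw=[0.8,0.8,0.8,0.8,0.8],
  offset=[
    [-1,0,0],
    [-1,0,0],
    [-1,0,0],
    [-1,0,0],
    [-1,0,0],
  ],
  roll=[0,0,0,0,0],
)

```text
clock: 23.65
tool_pos: [0.4913, 0.3562, 0.1973]
tcp_rot: [0.263, 1.554, -0.262]
ft_force: [0.2, 0.4, -0.4]
width: 0.0245
```

```bash
python3 plan.py .5278 -.0686 .19 -19.2
```

```text
tcp [0.4913 0.3562 0.1973] jawyaw -19.18 w 0.0245 t 23.65 F [ 0.2  0.4 -0.4]
sum units x,y,z: [  0.23  -12.974   5.8  ]
roll units 0.0
units after roll [  0.242 -12.971   5.806]
```

carry_out(
  claw=[0.8,0.8,0.8,0.8,0.8],
  offset=[
    [0,-1,0.45],
    [0,-1,0.45],
    [0,-1,0.45],
    [0,-1,0.45],
    [0,-1,0.45],
  ],
  roll=[0,0,0,0,0],
)

```text
clock: 24.15
tool_pos: [0.5058, 0.1912, 0.1959]
tcp_rot: [0.263, 1.553, -0.262]
ft_force: [-0.3, -0.0, 0.4]
width: 0.0245
```

carry_out(
  claw=[0.8,0.8,0.8,0.8,0.8],
  offset=[
    [0,-1,0.45],
    [0,-1,0.45],
    [0,-1,0.45],
    [0,-1,0.45],
    [0,-1,0.45],
  ],
  roll=[0,0,0,0,0],
)

```text
clock: 24.65
tool_pos: [0.5203, 0.0272, 0.196]
tcp_rot: [0.263, 1.553, -0.262]
ft_force: [0.7, -0.2, -0.5]
width: 0.0246
```

carry_out(
  claw=[0.8,0.8,0.8,0.8,0.8],
  offset=[
    [0,-1,0.45],
    [0,-1,0.45],
    [0.5,-0.97,0.41],
    [0.8,0,0],
    [0,0,0],
  ],
  roll=[0,0,0,0,0],
)

```text
clock: 25.15
tool_pos: [0.5272, -0.0691, 0.1538]
tcp_rot: [0.264, 1.557, -0.264]
ft_force: [0.1, 0.1, -0.4]
width: 0.0243
```

carry_out(
  claw=[0.8],
  offset=[
    [0,0,0],
  ],
  roll=[0],
)

```text
clock: 25.25
tool_pos: [0.5283, -0.0683, 0.1565]
tcp_rot: [0.263, 1.554, -0.262]
ft_force: [-0.5, 0.6, 0.9]
width: 0.0245
```

```bash
python3 plan.py .5278 -.0686 .155 -19.2
```

```text
tcp [ 0.5283 -0.0683  0.1565] jawyaw -19.17 w 0.0245 t 25.25 F [-0.5  0.6  0.9]
sum units x,y,z: [ 0.051 -0.015 -0.011]
roll units 0.001
units after roll [ 0.051 -0.015 -0.011]
```

carry_out(
  claw=[0.8,0.8,0.8,0.8,0.8],
  offset=[
    [0.8,-0.01,-0.01],
    [0.8,0,0],
    [0.8,0,0],
    [0.5,0,0],
    [0.3,0,0],
  ],
  roll=[0,0,0,0,0],
)

```text
clock: 25.75
tool_pos: [0.5281, -0.0682, 0.0593]
tcp_rot: [0.262, 1.554, -0.262]
ft_force: [0.0, 0.1, -1.0]
width: 0.0248
```

carry_out(
  claw=[0.8,0.8],
  offset=[
    [0.17,0,0],
    [0.08,0,0],
  ],
  roll=[0,0],
)

```text
clock: 25.95
tool_pos: [0.5283, -0.0686, 0.0522]
tcp_rot: [0.262, 1.554, -0.262]
ft_force: [-0.0, -0.6, -0.1]
width: 0.0246
```

carry_out(
  claw=[0.1,0.0,0.0,0.0,0.0],
  offset=[
    [0,0,0],
    [0,0,0],
    [0,0,0],
    [-0.5,0,0],
    [-1,0,0],
  ],
  roll=[0,0,0,0,0],
)

```text
clock: 26.45
tool_pos: [0.5269, -0.0685, 0.0963]
tcp_rot: [0.263, 1.558, -0.263]
ft_force: [0.4, -0.9, 0.1]
width: 0.0422
```

carry_out(
  claw=[0.0,0.0,-0.2,-0.2,-0.2],
  offset=[
    [-1,0,0],
    [-1,0,0],
    [-0.8,0,-1],
    [0,0,-1],
    [0,0,-1],
  ],
  roll=[0,0,0.14,0.14,0.14],
)

```text
clock: 26.95
tool_pos: [0.4479, -0.0273, 0.1827]
tcp_rot: [0.611, 1.481, -0.61]
ft_force: [-0.1, 0.6, 0.5]
width: 0.0512
```

```bash
python3 plan.py .4224 -.0763 .17 -109.2; python3 -c "
from h import *
c=snap('scene','s10.png');cv2.imwrite('pics/s10a.png',cv2.resize(c['image'][140:240,270:400],None,fx=6,fy=6,interpolation=2))"
```

```text
tcp [ 0.4479 -0.0273  0.1827] jawyaw -44.77 w 0.0512 t 26.95 F [-0.1  0.6  0.5]
sum units x,y,z: [ 0.422 -1.759  0.546]
roll units 1.074
units after roll [ 0.423 -0.265  1.822]
```

View pics/s10a.png

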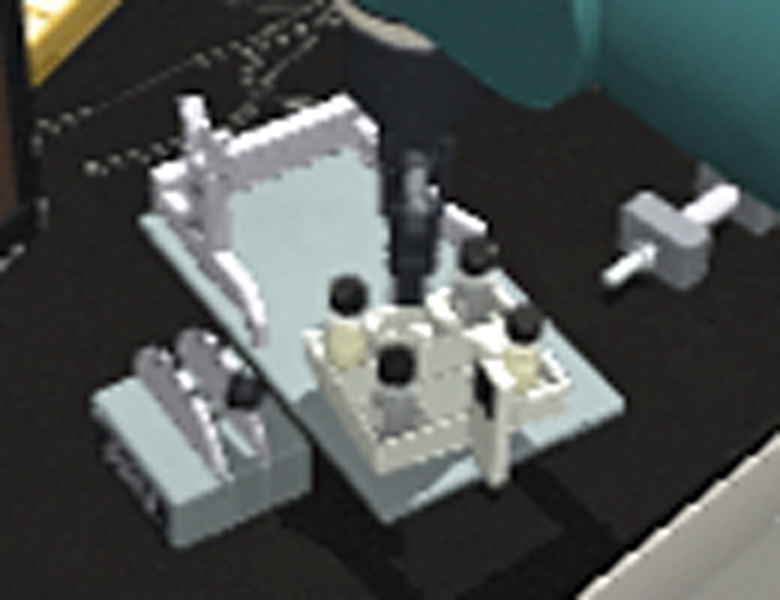

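All four vials are standing in pockets. Next I'll grip the tray's plate with the jaws across tray y.

carry_out(
  claw=[-0.2,-0.2,-0.2,-0.2,-0.2],
  offset=[
    [0,0,0],
    [0,0,0],
    [0,0,0],
    [0,0,0],
    [0,0,0],
  ],
  roll=[0.14,0.14,0.14,0.14,0.14],
)

```text
clock: 27.5
tool_pos: [0.4487, -0.0273, 0.182]
tcp_rot: [1.167, 1.235, -1.166]
ft_force: [-0.1, -0.8, 0.3]
width: 0.0511
```

carry_out(
  claw=[-0.2,-0.2,-0.2,-0.2,-0.2],
  offset=[
    [0,0,0],
    [0,0,0],
    [0,0,0],
    [0,0,0],
    [0,0,0],
  ],
  roll=[0.14,0.14,0.09,0,0],
)

```text
clock: 28.0
tool_pos: [0.4487, -0.0274, 0.1814]
tcp_rot: [1.442, 1.039, -1.441]
ft_force: [0.4, -0.3, -0.6]
width: 0.0511
```

```bash
python3 plan.py .4224 -.0763 .12 -109.2; python3 - <<'E'
from fit import *
c=read_camera('top'); 
P=cloud(c); m=(P[...,0]>.39)&(P[...,0]<.45)&(P[...,1]>-.11)&(P[...,1]<-.04)&(P[...,2]>.088)&(P[...,2]<.11)
print(m.sum(),P[m].mean(0))
cv2.imwrite('pics/t11.png',cv2.resize(c['image'][150:250,310:410],None,fx=6,fy=6,interpolation=2))
E
```

```text
tcp [ 0.4487 -0.0274  0.1814] jawyaw -108.39 w 0.0511 t 28.0 F [ 0.4 -0.3 -0.6]
sum units x,y,z: [ 2.047 -0.319  1.825]
roll units 0.013
units after roll [ 2.048 -0.292  1.829]
49 [ 0.41954143 -0.07378313  0.09817622]
```

View pics/t11.png

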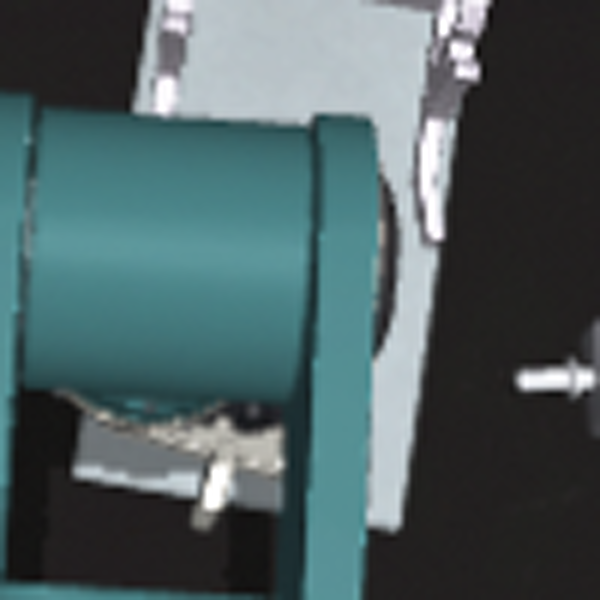

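carry_out(
  claw=[-0.2,-0.2,-0.2,-0.2,-0.2],
  offset=[
    [0,-0.15,0.9],
    [0,-0.15,0.92],
    [1,0,0],
    [0,0,0],
    [0,0,0],
  ],
  roll=[0.012,0,0,0,0],
)

```text
clock: 28.55
tool_pos: [0.4224, -0.0759, 0.151]
tcp_rot: [1.452, 1.032, -1.452]
ft_force: [0.3, 0.1, 1.5]
width: 0.0515
```

```bash
python3 plan.py .4224 -.0758 .066 -109.2; python3 -c "
from h import *
c=snap('scene','s12.png');cv2.imwrite('pics/s12a.png',cv2.resize(c['image'][140:240,290:400],None,fx=7,fy=7,interpolation=2)[:590])"
```

```text
tcp [ 0.4224 -0.0759  0.151 ] jawyaw -109.22 w 0.0515 t 28.55 F [0.3 0.1 1.5]
sum units x,y,z: [ 2.835e+00  2.000e-03 -3.000e-03]
roll units -0.0
units after roll [ 2.835  0.    -0.003]
```

View pics/s12a.png

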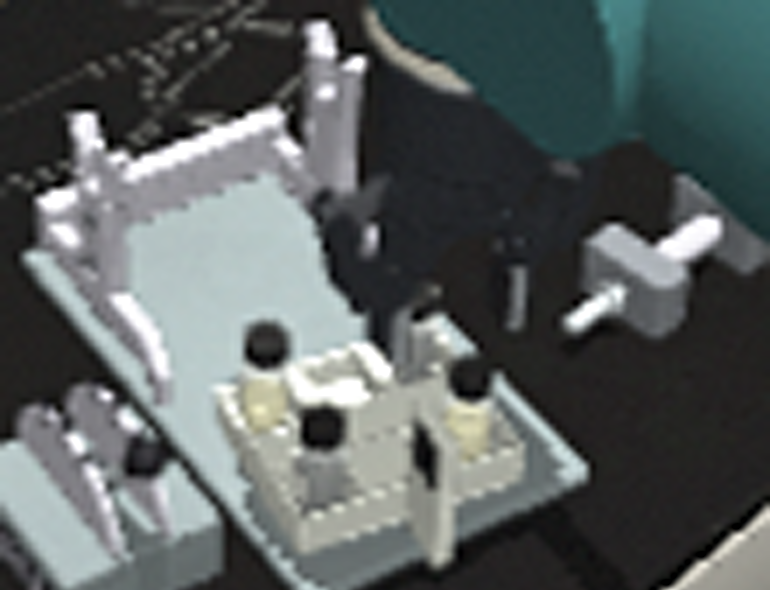

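carry_out(
  claw=[-0.2,-0.2,-0.2,-0.2,-0.2],
  offset=[
    [0.8,0,0],
    [0.8,0,0],
    [0.8,0,0],
    [0.4,0,0],
    [0,0,0],
  ],
  roll=[0,0,0,0,0],
)

```text
clock: 29.1
tool_pos: [0.4223, -0.0757, 0.0661]
tcp_rot: [1.451, 1.032, -1.453]
ft_force: [-0.5, 0.8, 0.4]
width: 0.0515
```

carry_out(
  claw=[0.2,0.5,0.7,1,1],
  offset=[
    [0,0,0],
    [0,0,0],
    [0,0,0],
    [0,0,0],
    [0,0,0],
  ],
  roll=[0,0,0,0,0],
)

```text
clock: 29.6
tool_pos: [0.4231, -0.0761, 0.0678]
tcp_rot: [1.454, 1.03, -1.451]
ft_force: [0.4, 1.8, 6.5]
width: 0.0091
```

carry_out(
  claw=[1,1],
  offset=[
    [0,0,0],
    [0,0,0],
  ],
  roll=[0,0],
)

```text
clock: 29.8
tool_pos: [0.4231, -0.0761, 0.0678]
tcp_rot: [1.454, 1.029, -1.451]
ft_force: [-1.0, 2.3, 7.5]
width: 0.0092
```

```bash
python3 plan.py .4224 -.0758 .066 -102.4;  python3 -c "
from h import *
c=snap('scene','s13.png');cv2.imwrite('pics/s13a.png',cv2.resize(c['image'][140:240,290:400],None,fx=7,fy=7,interpolation=2)[:590])"
```

```text
tcp [ 0.4231 -0.0761  0.0678] jawyaw -109.29 w 0.0092 t 29.8 F [-1.   2.3  7.5]
sum units x,y,z: [ 0.061 -0.024 -0.001]
roll units -0.115
units after roll [ 0.061 -0.023 -0.004]
```

View pics/s13a.png

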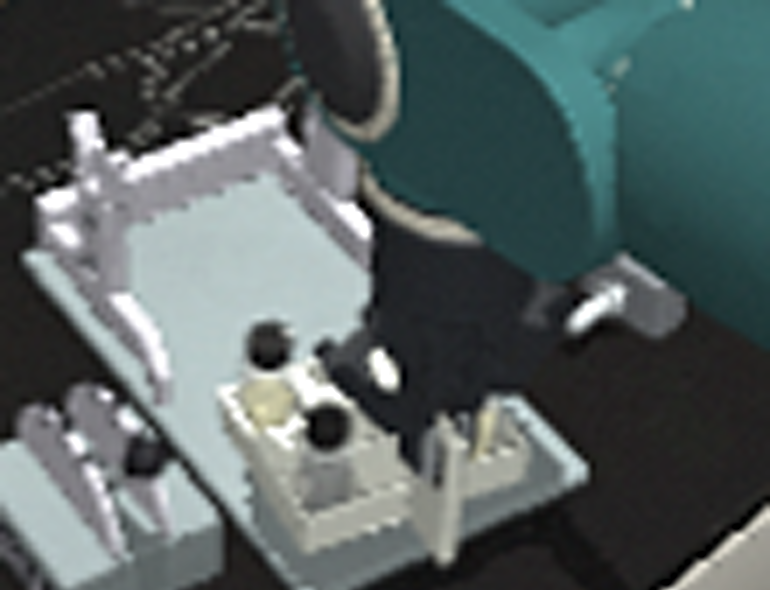

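carry_out(
  claw=[1,1,1,1,1],
  offset=[
    [0,0.03,0.1],
    [0,0.03,0.1],
    [0,0.02,0.1],
    [0,0.02,0.1],
    [0,0,0.08],
  ],
  roll=[-0.03,-0.03,-0.03,-0.025,0],
)

```text
clock: 30.35
tool_pos: [0.4221, -0.0905, 0.0678]
tcp_rot: [1.367, 1.099, -1.364]
ft_force: [1.7, 5.9, 5.9]
width: 0.0089
```

```bash
python3 plan.py .4223 -.0907 .066 -102.4;  python3 -c "
from h import *
c=snap('scene','s14.png');cv2.imwrite('pics/s14a.png',cv2.resize(c['image'][140:240,290:400],None,fx=7,fy=7,interpolation=2)[:590])
c=snap('top','t14.png');cv2.imwrite('pics/t14a.png',cv2.resize(c['image'][150:250,310:410],None,fx=6,fy=6,interpolation=2)[:590])"
```

```text
tcp [ 0.4221 -0.0905  0.0678] jawyaw -102.32 w 0.0089 t 30.35 F [1.7 5.9 5.9]
sum units x,y,z: [0.061 0.009 0.004]
roll units 0.001
units after roll [0.061 0.009 0.003]
```

View pics/s14a.png

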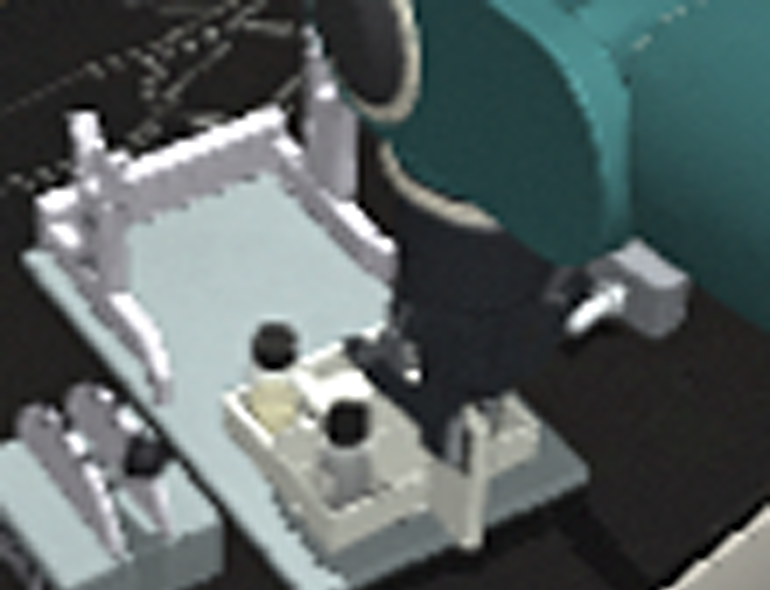

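View pics/t14a.png

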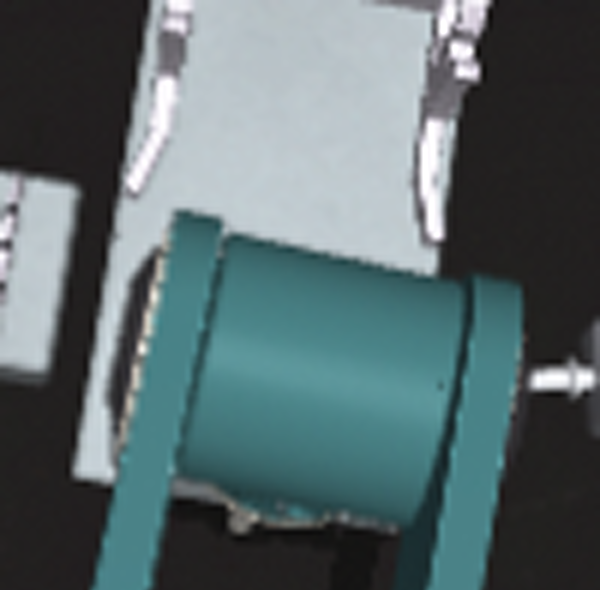

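```bash
cat > ov.py <<'E'
from h import *
def ov(c,cx,cy,yaw,name,u0,v0,w,h,k):
    im=cv2.resize(c['image'][v0:v0+h,u0:u0+w],None,fx=k,fy=k,interpolation=cv2.INTER_CUBIC)
    a=np.radians(yaw);x=np.array([np.cos(a),np.sin(a)]);y=np.array([-x[1],x[0]])
    def pl(o,x,y,a,b,z):
        p=np.array(o)+x*a/1e3+y*b/1e3;u=proj(c,(*p,z));return (int((u[0]+.5-u0)*k),int((u[1]+.5-v0)*k))
    for z,col in((.04,(255,0,0)),(.015,(0,160,0))):
        q=np.array([pl((cx,cy),x,y,s,t,z) for s,t in((-50,-62),(50,-62),(50,62),(-50,62))]);cv2.polylines(im,[q],True,col,1)
    b=np.radians(-12.4);bx=np.array([np.cos(b),np.sin(b)]);by=np.array([-bx[1],bx[0]])
    q=np.array([pl((.6352,-.1375),bx,by,s,t,.015) for s,t in((-225,-85),(65,-85),(65,85),(-225,85))]);cv2.polylines(im,[q],True,(0,0,255),1)
    for sg in(1,-1):
        q=np.array([pl((.6352,-.1375),bx,by,s,sg*t,.04) for s,t in((-77,75),(-45,64.5),(50,64.5))]);cv2.polylines(im,[q],False,(255,0,255),1)
        q=np.array([pl((.6352,-.1375),bx,by,s,sg*t,.14) for s,t in((-16,64.5),(16,64.5),(16,76.5),(-16,76.5))]);cv2.polylines(im,[q],True,(0,0,255),1)
    cv2.imwrite('pics/'+name,im)
E
python3 - <<'E'
from ov import *
g=np.array([.4221,-.0905]);a=np.radians(-12.35);cen=g+.068*np.array([np.cos(a),np.sin(a)])
print(cen)
ov(read_camera('scene'),*cen,-12.35,'s15.png',290,145,80,80,7)
E
```

```text
[ 0.48852643 -0.10504404]
```

View pics/s15.png

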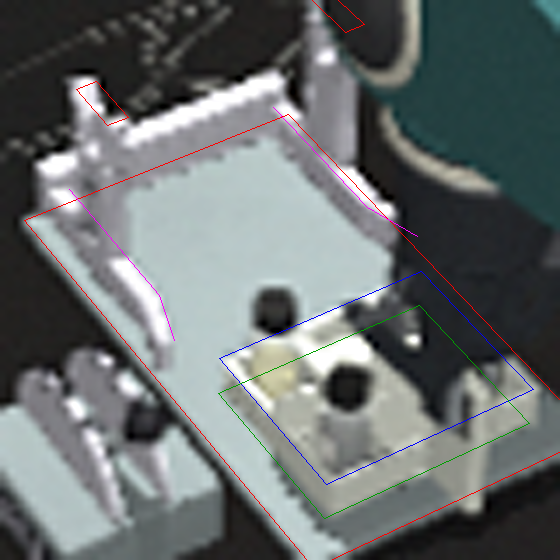

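carry_out(
  claw=[1,1,1,1,1],
  offset=[
    [0,0.25,0],
    [0,0.4,0],
    [0,0.4,0],
    [0,0.4,0],
    [0,0.4,0],
  ],
  roll=[0,0,0,0,0],
)

```text
clock: 31.0
tool_pos: [0.4759, -0.1028, 0.0678]
tcp_rot: [1.367, 1.099, -1.367]
ft_force: [-11.5, 1.9, 14.9]
width: 0.009
```

carry_out(
  claw=[1,1,1,1,1],
  offset=[
    [0,0.4,0],
    [0,0.4,0],
    [0,0.4,0],
    [0,0.4,0],
    [0,0.4,0],
  ],
  roll=[0,0,0,0,0],
)

```text
clock: 31.5
tool_pos: [0.5345, -0.1157, 0.0678]
tcp_rot: [1.367, 1.099, -1.367]
ft_force: [-11.2, 2.9, 12.9]
width: 0.0089
```

```bash
python3 plan.py .5688 -.1229 .066 -102.4; python3 -c "
from h import *
c=snap('scene','s16.png');cv2.imwrite('pics/s16a.png',cv2.resize(c['image'][140:240,290:400],None,fx=7,fy=7,interpolation=2)[:590])"
```

```text
tcp [ 0.5345 -0.1157  0.0678] jawyaw -102.4 w 0.0089 t 31.5 F [-11.2   2.9  12.9]
sum units x,y,z: [ 0.06   1.167 -0.011]
roll units 0.0
units after roll [ 0.06   1.167 -0.011]
```

View pics/s16a.png

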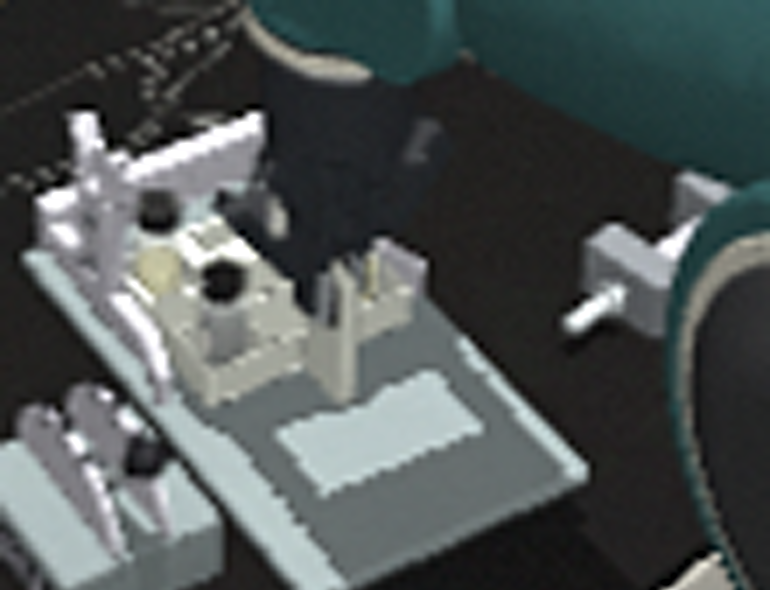

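carry_out(
  claw=[1,1,1,1,1],
  offset=[
    [0,0.3,0],
    [0,0.25,0],
    [0,0.2,0],
    [0,0.15,0],
    [0,0.12,0],
  ],
  roll=[0,0,0,0,0],
)

```text
clock: 32.05
tool_pos: [0.5642, -0.1222, 0.0678]
tcp_rot: [1.367, 1.099, -1.367]
ft_force: [-9.7, 1.0, 11.7]
width: 0.0095
```

carry_out(
  claw=[1,1],
  offset=[
    [0,0.06,0],
    [0,0.05,0],
  ],
  roll=[0,0],
)

```text
clock: 32.25
tool_pos: [0.5673, -0.1229, 0.0678]
tcp_rot: [1.367, 1.099, -1.367]
ft_force: [-9.3, 2.5, 12.0]
width: 0.009
```

carry_out(
  claw=[1,1],
  offset=[
    [0,0.04,0],
    [0,0.04,0],
  ],
  roll=[0,0],
)

```text
clock: 32.45
tool_pos: [0.5696, -0.1234, 0.0678]
tcp_rot: [1.367, 1.099, -1.367]
ft_force: [-9.2, 2.3, 10.9]
width: 0.0086
```

carry_out(
  claw=[1,1],
  offset=[
    [0,0.04,0],
    [0,0.03,0],
  ],
  roll=[0,0],
)

```text
clock: 32.65
tool_pos: [0.5716, -0.1238, 0.0678]
tcp_rot: [1.367, 1.099, -1.367]
ft_force: [-9.1, 1.6, 11.3]
width: 0.0094
```

carry_out(
  claw=[1,1],
  offset=[
    [0,0.04,0],
    [0,0.03,0],
  ],
  roll=[0,0],
)

```text
clock: 32.85
tool_pos: [0.573, -0.124, 0.0678]
tcp_rot: [1.366, 1.101, -1.368]
ft_force: [-22.6, 7.7, 19.7]
width: 0.0093
```

```bash
python3 plan.py .5688 -.1229 .066 -102.4; python3 - <<'E'
from ov import *
c=read_camera('scene'); cv2.imwrite('pics/s17.png',cv2.resize(c['image'][145:215,285:365],None,fx=9,fy=8.5,interpolation=2))
P=cloud(c);q=P-[.6352,-.1375,0];b=np.radians(-12.4)
X=q[...,0]*np.cos(b)+q[...,1]*np.sin(b);Y=-q[...,0]*np.sin(b)+q[...,1]*np.cos(b);Z=q[...,2]
m=(abs(Y)<.06)&(Z>.034)&(Z<.044)&(X>-.06)&(X<.06)
for lo in np.arange(-.06,.06,.01):
    k=m&(X>=lo)&(X<lo+.01); print(round(lo,3),k.sum(),end=' ; ')
E
```

```text
tcp [ 0.573  -0.124   0.0678] jawyaw -102.4 w 0.0093 t 32.85 F [-22.6   7.7  19.7]
sum units x,y,z: [ 0.061 -0.145 -0.006]
roll units 0.0
units after roll [ 0.061 -0.145 -0.006]
-0.06 21 ; -0.05 28 ; -0.04 26 ; -0.03 13 ; -0.02 16 ; -0.01 13 ; 0.0 11 ; 0.01 6 ; 0.02 7 ; 0.03 7 ; 0.04 10 ; 0.05 5 ;
```

View pics/s17.png

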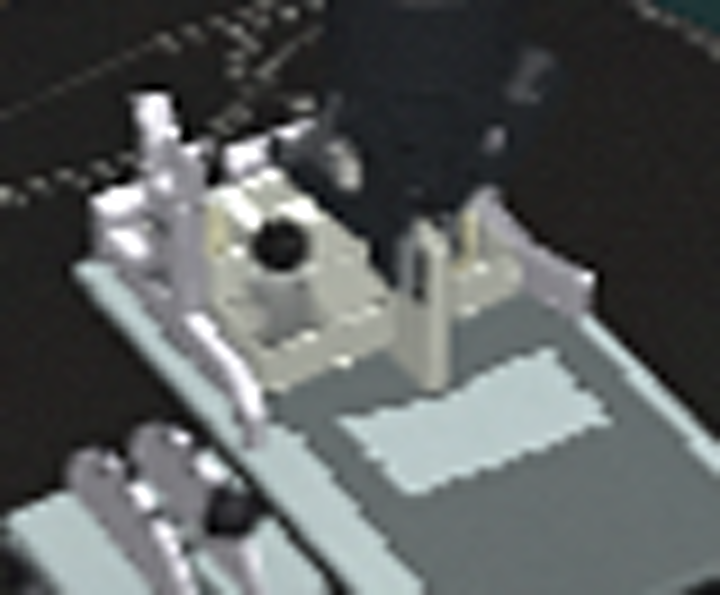

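carry_out(
  claw=[1,1],
  offset=[
    [0,0.03,0],
    [0,0,0],
  ],
  roll=[0,0],
)

```text
clock: 33.1
tool_pos: [0.5732, -0.1237, 0.0678]
tcp_rot: [1.366, 1.103, -1.369]
ft_force: [-26.8, 10.3, 21.2]
width: 0.0091
```

carry_out(
  claw=[0.6,0.2,-0.2,-0.2,-0.2],
  offset=[
    [0,0,0],
    [0,0,0],
    [0,0,0],
    [0,0,0],
    [-0.5,0,0],
  ],
  roll=[0,0,0,0,0],
)

```text
clock: 33.6
tool_pos: [0.5737, -0.1242, 0.0802]
tcp_rot: [1.366, 1.102, -1.369]
ft_force: [-0.7, 0.2, -0.1]
width: 0.0512
```

carry_out(
  claw=[-0.2,-0.2,-0.2,-0.2,-0.2],
  offset=[
    [-1,0,0],
    [-1,0,0],
    [-1,0,0],
    [-1,-1,0],
    [0,-1,1],
  ],
  roll=[0,0,0,0,0],
)

```text
clock: 34.1
tool_pos: [0.5105, -0.1397, 0.207]
tcp_rot: [1.367, 1.096, -1.361]
ft_force: [0.2, -0.8, -0.5]
width: 0.0515
```

carry_out(
  claw=[-0.2,-0.2,-0.2,-0.2,-0.2],
  offset=[
    [0,-1,1],
    [0,-1,1],
    [0,-0.5,1],
    [0,0,1],
    [0,0,1],
  ],
  roll=[0,0,0,0,0],
)

```text
clock: 34.6
tool_pos: [0.4034, -0.2724, 0.2033]
tcp_rot: [1.367, 1.097, -1.366]
ft_force: [1.2, 0.7, -0.4]
width: 0.051
```

```bash
python3 plan.py .43 -.33 .18 -102.4;  python3 - <<'E'
from ov import *
c=snap('scene','s18.png'); cv2.imwrite('pics/s18a.png',cv2.resize(c['image'][140:240,280:400],None,fx=6,fy=5.8,interpolation=2))
c=snap('top','t18.png'); cv2.imwrite('pics/t18a.png',cv2.resize(c['image'][130:250,310:470],None,fx=4.8,fy=4.8,interpolation=2))
E
```

```text
tcp [ 0.4034 -0.2724  0.2033] jawyaw -102.41 w 0.051 t 34.6 F [ 1.2  0.7 -0.4]
sum units x,y,z: [0.781 1.278 1.685]
roll units -0.0
units after roll [0.777 1.28  1.685]
```

View pics/s18a.png

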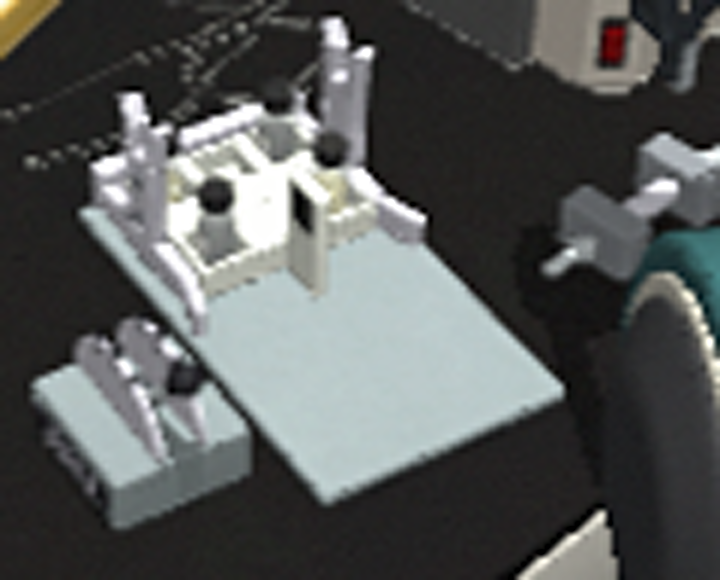

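View pics/t18a.png

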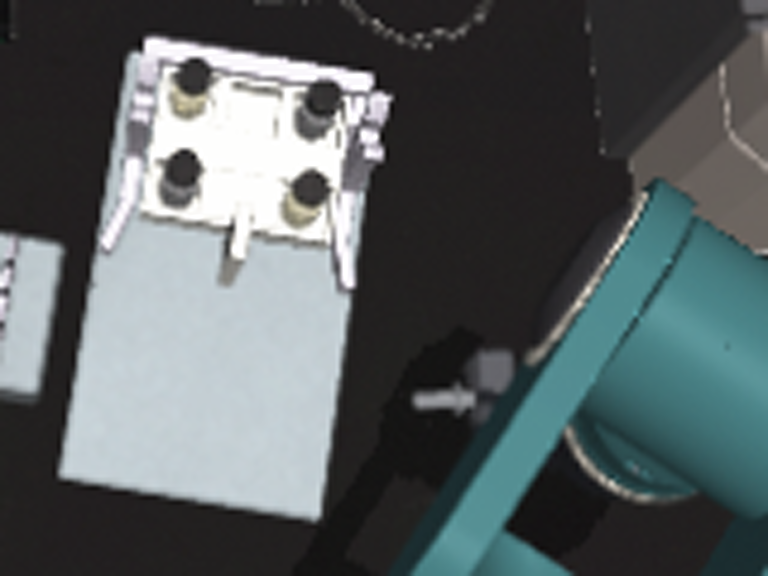

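carry_out(
  claw=[-0.2,-0.2,-0.2,-0.2,-0.2],
  offset=[
    [0,0,-1],
    [0,0,-1],
    [0,0,-1],
    [0,0,-1],
    [0,0,-1],
  ],
  roll=[0,0,0,0,0],
)

```text
clock: 35.2
tool_pos: [0.4364, -0.1232, 0.2027]
tcp_rot: [1.367, 1.098, -1.366]
ft_force: [1.5, 0.2, 0.5]
width: 0.051
```

carry_out(
  claw=[-0.2,-0.2,-0.2,-0.2,-0.2],
  offset=[
    [0,0,-1],
    [0,0,-1],
    [0,0,-1],
    [0,0,-1],
    [0,0,-1],
  ],
  roll=[0,0,0,0,0],
)

```text
clock: 35.7
tool_pos: [0.4685, 0.0235, 0.2027]
tcp_rot: [1.367, 1.099, -1.366]
ft_force: [0.4, -1.0, -0.1]
width: 0.0513
```

```bash
cat > ax.py <<'E'
from fit import *
c=snap('top','t19.png'); im=c['image'].astype(int); cv2.imwrite('pics/t19a.png',cv2.resize(c['image'][130:250,310:470],None,fx=4.8,fy=4.8,interpolation=2))
sub=np.zeros(im.shape[:2],bool); sub[195:250,385:480]=1
m=(sub&(im.min(2)>70)).astype(np.uint8); k,l,st,ce=cv2.connectedComponentsWithStats(m); i=1+np.argmax(st[1:,4]); ys,xs=np.where(l==i); print(st[i])
t=np.array(onplane(c,xs.min()-.5,ys[xs<=xs.min()+2].mean(),.02)),np.array(onplane(c,xs.max()+.5,ys[xs>=xs.max()-2].mean(),.02)); d=t[0]-t[1]
print(t,'mid',((t[0]+t[1])/2).round(4),'len',np.linalg.norm(d),'ang',np.degrees(np.arctan2(d[1],d[0])))
P=cloud(c); b=(P[...,2]>.033)&(P[...,2]<.05)&(l==i); q=P[b][:,:2]
for s in(1,0):
    w=q[(q[:,1]>((t[0]+t[1])/2)[1])==s]; print('pad',len(w),((w.min(0)+w.max(0))/2).round(4),w.mean(0).round(4))
E
python3 ax.py; python3 -c "
from h import *
s=env.state();print(s['joints'])
c=snap('scene','s19.png');cv2.imwrite('pics/s19a.png',cv2.resize(c['image'][130:230,330:450],None,fx=6,fy=6,interpolation=2))"
```

```text
[396 201  57  21 512]
(array([ 0.4727075, -0.23665  ,  0.02     ]), array([ 0.46978403, -0.41658093,  0.02      ])) mid [ 0.4712 -0.3266  0.02  ] len 0.179954679259643 ang 89.06915347871032
pad 145 [ 0.4696 -0.3009] [ 0.4693 -0.2884]
pad 141 [ 0.47   -0.3541] [ 0.4693 -0.3607]
[ 8.67987767e-04 -3.36652464e-01  1.90388029e+00  1.57170303e-03
  1.57333283e+00  1.78649407e+00]
```

View pics/t19a.png

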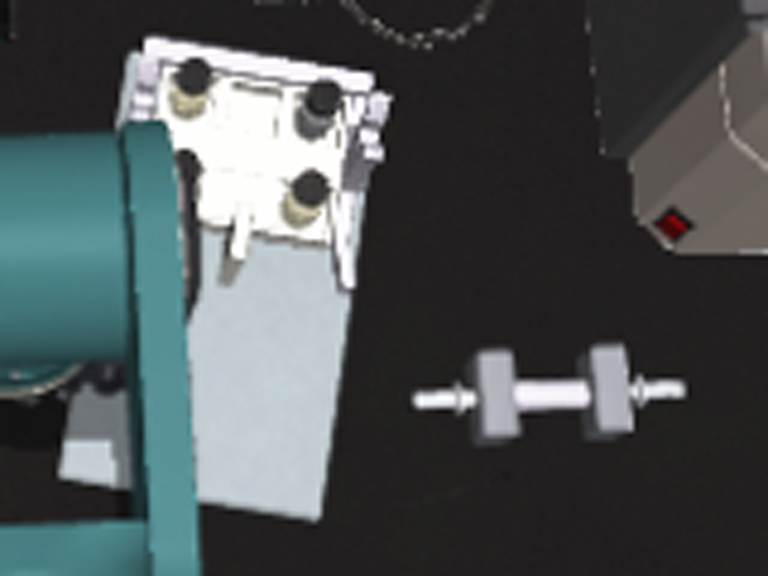

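Tray is home, and a front-edge fit can confirm that later. The axle was knocked to about (0.4705, -0.3262); its length measures 180 mm against a true 176, and its direction is 89.1°. Going to grip its sleeve.

carry_out(
  claw=[-0.2,-0.2,-0.2,-0.2,-0.2],
  offset=[
    [0,0,1],
    [0,0,1],
    [0,0,1],
    [0,0,1],
    [0,0,1],
  ],
  roll=[-0.14,-0.14,-0.14,-0.14,-0.14],
)

```text
clock: 36.3
tool_pos: [0.4794, -0.1261, 0.2027]
tcp_rot: [0.816, 1.411, -0.816]
ft_force: [1.4, 1.4, 0.7]
width: 0.0514
```

carry_out(
  claw=[-0.2,-0.2,-0.2,-0.2,-0.2],
  offset=[
    [0,-1,0.5],
    [0,-1,0.3],
    [0,-1,0.2],
    [0,-1,0.2],
    [0,-1,0],
  ],
  roll=[-0.14,-0.14,-0.14,-0.14,-0.14],
)

```text
clock: 36.8
tool_pos: [0.3998, -0.2598, 0.2026]
tcp_rot: [0.247, 1.556, -0.248]
ft_force: [-0.1, -0.3, -0.1]
width: 0.0514
```

carry_out(
  claw=[-0.2,-0.2,-0.2,-0.2,-0.2],
  offset=[
    [0,0,0],
    [0,0,0],
    [0,0,0],
    [0,0,0],
    [0,0,0],
  ],
  roll=[-0.14,-0.14,0,0,0],
)

```text
clock: 37.3
tool_pos: [0.4008, -0.2586, 0.2019]
tcp_rot: [0.024, 1.57, -0.025]
ft_force: [0.2, 0.5, -0.1]
width: 0.0509
```

```bash
python3 plan.py .4705 -.3262 .10 -0.9
```

```text
tcp [ 0.4008 -0.2586  0.2019] jawyaw -1.78 w 0.0509 t 37.3 F [ 0.2  0.5 -0.1]
sum units x,y,z: [ 3.397 -2.181  2.393]
roll units -0.015
units after roll [ 3.397 -2.218  2.36 ]
```

carry_out(
  claw=[-0.2,-0.2,-0.2,-0.2,-0.2],
  offset=[
    [0,-0.74,0.79],
    [0.5,-0.74,0.79],
    [1,-0.74,0.78],
    [1,0,0],
    [0.8,0,0],
  ],
  roll=[-0.015,0,0,0,0],
)

```text
clock: 37.8
tool_pos: [0.4705, -0.3264, 0.1003]
tcp_rot: [0.012, 1.572, -0.011]
ft_force: [-0.2, 0.1, 0.3]
width: 0.0513
```

carry_out(
  claw=[-0.2,-0.2],
  offset=[
    [0,0,0],
    [0,0,0],
  ],
  roll=[0,0],
)

```text
clock: 38.0
tool_pos: [0.4706, -0.3264, 0.1033]
tcp_rot: [0.01, 1.571, -0.01]
ft_force: [-0.1, -0.3, 0.3]
width: 0.0516
```

```bash
python3 plan.py .4705 -.3262 .006 -0.9; python3 -c "
from h import *
c=snap('scene','s20.png');cv2.imwrite('pics/s20a.png',cv2.resize(c['image'][110:230,340:460],None,fx=5,fy=5,interpolation=2))
c=snap('top','t20.png');cv2.imwrite('pics/t20a.png',cv2.resize(c['image'][170:260,370:490],None,fx=6,fy=6,interpolation=2))
for s in(-.088,-.049,.049,.088): print(np.subtract(proj(c,(.4705+s*.016,-.3262+s,.02)),(370,170))*6)"
```

```text
tcp [ 0.4706 -0.3264  0.1033] jawyaw -0.75 w 0.0516 t 38.0 F [-0.1 -0.3  0.3]
sum units x,y,z: [ 3.245e+00  7.000e-03 -2.000e-03]
roll units 0.002
units after roll [ 3.245e+00  7.000e-03 -2.000e-03]
[490.69703336 245.3655224 ]
[417.40617607 248.01116542]
[231.03667959 254.60406919]
[156.11359054 257.20178477]
```

View pics/s20a.png

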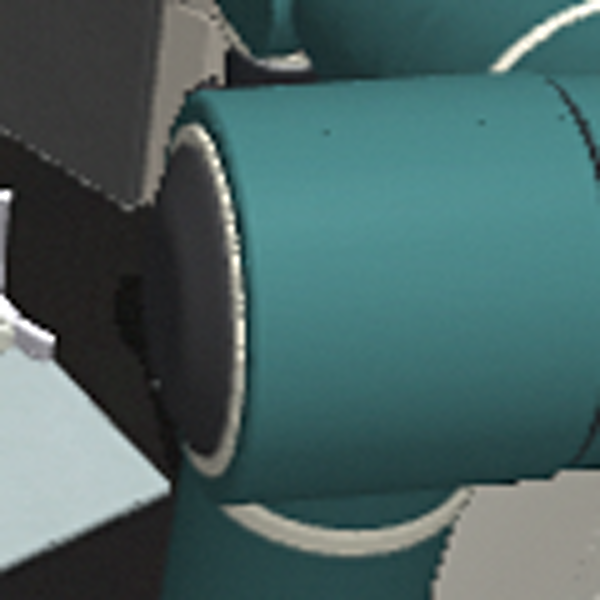

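View pics/t20a.png

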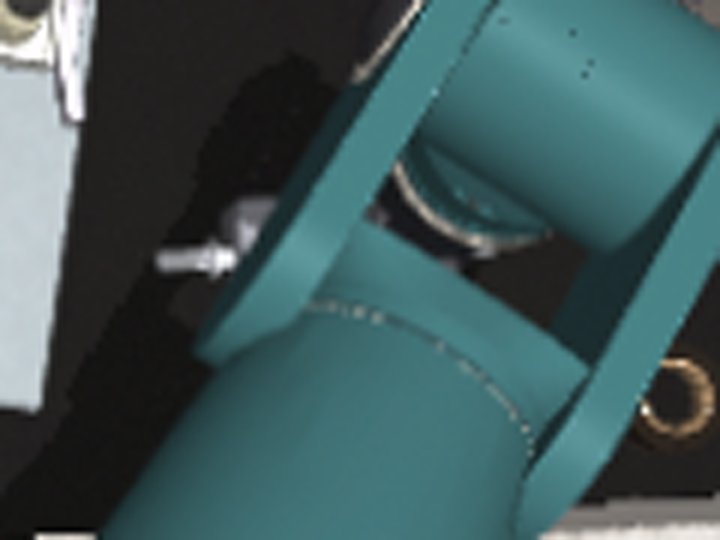

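carry_out(
  claw=[-0.2,-0.2,-0.2,-0.2,-0.2],
  offset=[
    [0.8,0,0],
    [0.8,0,0],
    [0.8,0,0],
    [0.5,0,0],
    [0.3,0,0],
  ],
  roll=[0,0,0,0,0],
)

```text
clock: 38.6
tool_pos: [0.4706, -0.3265, 0.0066]
tcp_rot: [0.009, 1.57, -0.01]
ft_force: [-0.3, -0.7, 0.2]
width: 0.0513
```

carry_out(
  claw=[0.2,0.4,0.8,1,1],
  offset=[
    [0,0,0],
    [0,0,0],
    [0,0,0],
    [0,0,0],
    [0,0,0],
  ],
  roll=[0,0,0,0,0],
)

```text
clock: 39.1
tool_pos: [0.4711, -0.327, 0.0081]
tcp_rot: [0.008, 1.569, -0.01]
ft_force: [-1.1, 0.7, 6.9]
width: 0.0157
```

carry_out(
  claw=[1,1],
  offset=[
    [0,0,0],
    [0,0,0],
  ],
  roll=[0,0],
)

```text
clock: 39.3
tool_pos: [0.4711, -0.327, 0.0081]
tcp_rot: [0.009, 1.569, -0.011]
ft_force: [-0.6, 1.3, 7.0]
width: 0.0158
```

carry_out(
  claw=[1,1,1,1,1],
  offset=[
    [-0.5,0,0],
    [-1,0,0],
    [-1,0,0],
    [-1,0,0],
    [-1,0,0],
  ],
  roll=[0,0,0,0,0],
)

```text
clock: 39.8
tool_pos: [0.4702, -0.3263, 0.1441]
tcp_rot: [0.009, 1.57, -0.01]
ft_force: [0.4, -0.5, -3.4]
width: 0.0157
```

carry_out(
  claw=[1,1,1,1,1],
  offset=[
    [-1,0,0],
    [-1,0,0],
    [0,0,0],
    [0,0,0],
    [0,0,0],
  ],
  roll=[0.1,0.09,0,0,0],
)

```text
clock: 40.3
tool_pos: [0.47, -0.3262, 0.2005]
tcp_rot: [0.165, 1.566, -0.164]
ft_force: [-0.1, -0.2, -3.4]
width: 0.0161
```

```bash
python3 plan.py .6352 -.1375 .19 -12.4; python3 -c "
from h import *
c=snap('scene','s21.png');cv2.imwrite('pics/s21a.png',cv2.resize(c['image'][110:230,340:460],None,fx=5,fy=5,interpolation=2))
c=snap('top','t21.png');cv2.imwrite('pics/t21a.png',cv2.resize(c['image'][150:250,370:490],None,fx=6,fy=6,interpolation=2)[:600])"
```

```text
tcp [ 0.47   -0.3262  0.2005] jawyaw -12.02 w 0.0161 t 40.3 F [-0.1 -0.2 -3.4]
sum units x,y,z: [0.35  7.298 4.078]
roll units 0.006
units after roll [0.352 7.325 4.029]
```

View pics/t21a.png

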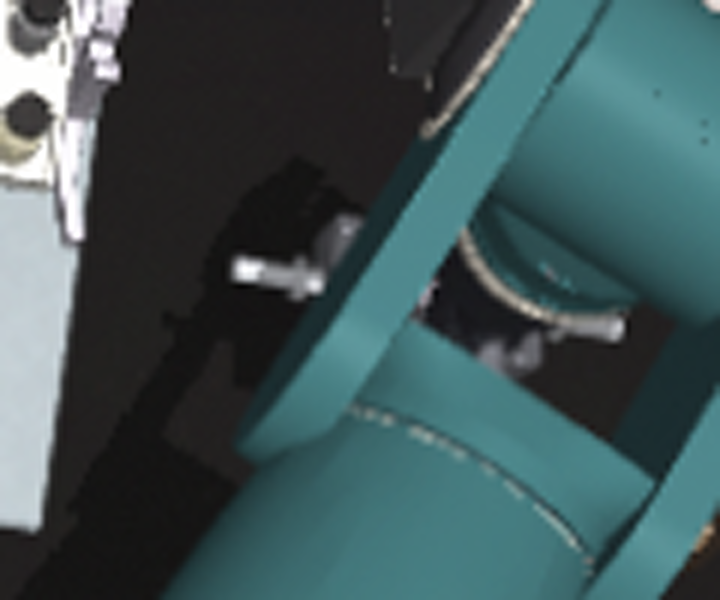

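```bash
python3 - <<'E'
from h import *
c=read_camera('top')
z=.2125
a=onplane(c,370+233/6-.5,150+269/6-.5,z);b=onplane(c,370+627/6-.5,150+327/6-.5,z)
m=(a+b)/2;d=a-b;print(a,b,m,np.linalg.norm(d),np.degrees(np.arctan2(d[1],d[0])))
s=env.state();M=R.from_rotvec(s['tcp_rot']).as_matrix();print('off in tool y,z (mm)',(M.T@(m-s['tool_pos']))*1e3, 'tooly ang',np.degrees(np.arctan2(M[1,1],M[0,1])))
c=read_camera('scene');cv2.imwrite('pics/s22a.png',cv2.resize(c['image'][80:200,320:460],None,fx=5,fy=5,interpolation=2))
E
```

```text
[ 0.48922631 -0.23751643  0.2125    ] [ 0.45398792 -0.41476803  0.2125    ] [ 0.47160711 -0.32614223  0.2125    ] 0.18072042741937744 78.75595230504959
off in tool y,z (mm) [-12.01868922   0.44230979   1.46252749] tooly ang 77.94142931685482
```

View pics/s22a.png

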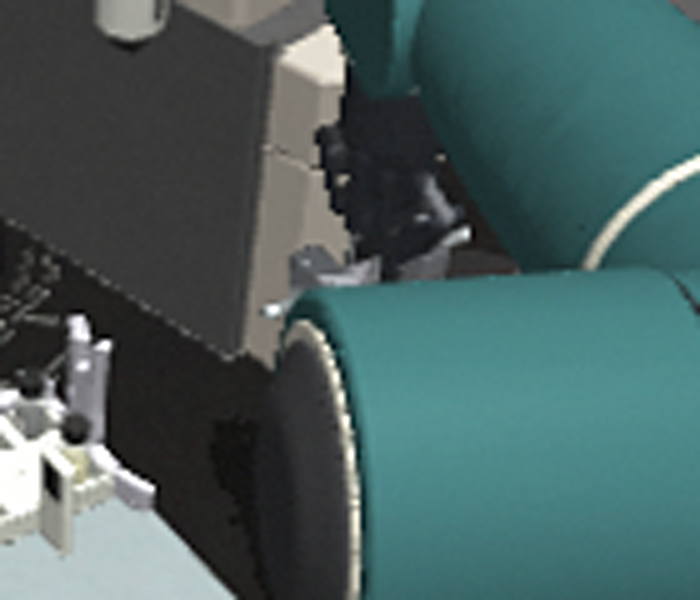

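carry_out(
  claw=[1,1,1,1,1],
  offset=[
    [0,0.8,0.3],
    [0,0.9,0.4],
    [0,0.9,0.45],
    [0,0.9,0.5],
    [0,0.9,0.5],
  ],
  roll=[0.006,0,0,0,0],
)

```text
clock: 41.0
tool_pos: [0.5623, -0.2104, 0.2012]
tcp_rot: [0.171, 1.565, -0.17]
ft_force: [0.2, -0.4, -2.5]
width: 0.0156
```

carry_out(
  claw=[1,1,1,1,1],
  offset=[
    [0,0.9,0.5],
    [0,0.9,0.5],
    [0,0.7,0.5],
    [0,0.4,0.38],
    [0,0,0],
  ],
  roll=[0,0,0,0,0],
)

```text
clock: 41.5
tool_pos: [0.6365, -0.1376, 0.2007]
tcp_rot: [0.17, 1.565, -0.169]
ft_force: [-0.4, -0.5, -2.3]
width: 0.0155
```

carry_out(
  claw=[1],
  offset=[
    [0,0,0],
  ],
  roll=[0],
)

```text
clock: 41.6
tool_pos: [0.6353, -0.139, 0.2011]
tcp_rot: [0.17, 1.565, -0.171]
ft_force: [0.6, -0.3, -3.6]
width: 0.0155
```

```bash
python3 plan.py .6352 -.1375 .19 -12.4; python3 -c "
from h import *
c=snap('scene','s23.png');cv2.imwrite('pics/s23a.png',cv2.resize(c['image'][110:220,280:390],None,fx=7,fy=5.4,interpolation=2))
c=snap('top','t23.png');cv2.imwrite('pics/t23a.png',cv2.resize(c['image'][120:200,315:415],None,fx=7.5,fy=7.5,interpolation=2)[:600])"
```

```text
tcp [ 0.6353 -0.139   0.2011] jawyaw -12.44 w 0.0155 t 41.6 F [ 0.6 -0.3 -3.6]
sum units x,y,z: [ 0.371  0.047 -0.015]
roll units -0.001
units after roll [ 0.371  0.047 -0.015]
```

View pics/t23a.png

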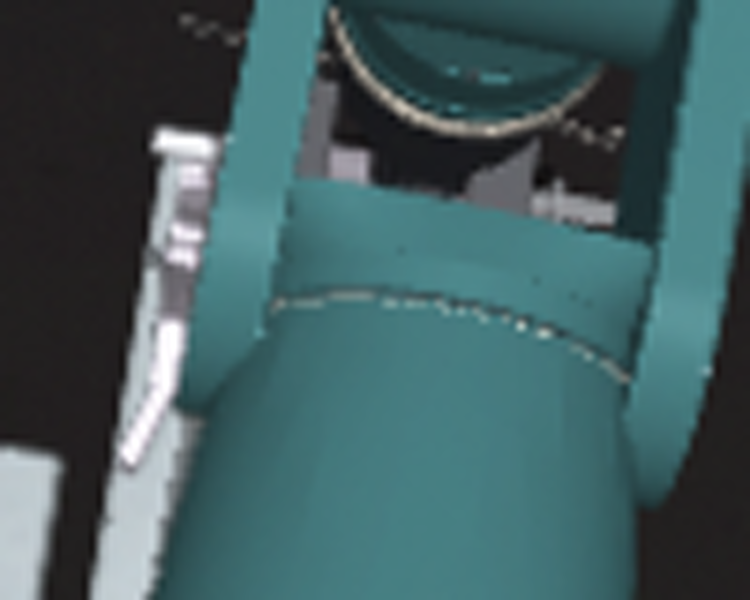

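View pics/s23a.png

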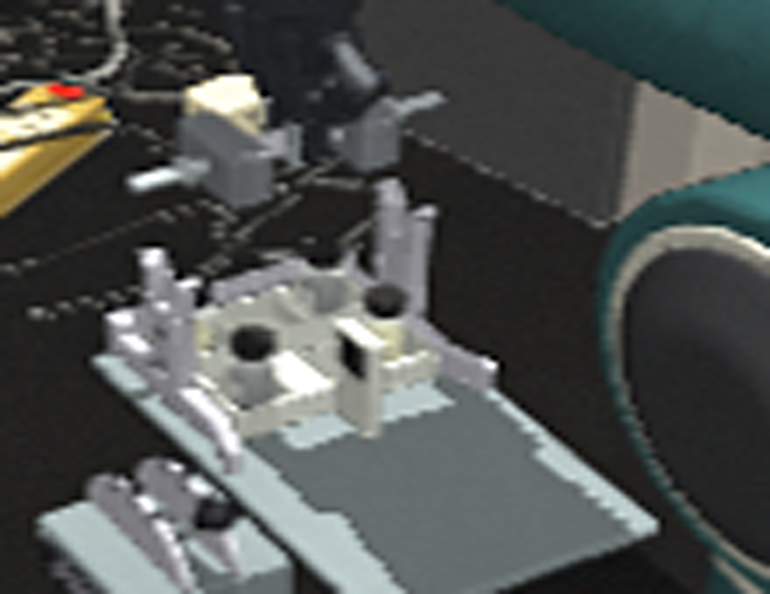

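```bash
cat > ov2.py <<'E'
from h import *
def draw(name,u0,v0,w,h,k,axle=None,bay=(.6352,-.1375),byaw=-12.4,cam='scene'):
    c=read_camera(cam); im=cv2.resize(c['image'][v0:v0+h,u0:u0+w],None,fx=k,fy=k,interpolation=cv2.INTER_CUBIC)
    b=np.radians(byaw);bx=np.array([np.cos(b),np.sin(b),0]);by=np.array([-bx[1],bx[0],0]);o=np.array([*bay,0.])
    def pl(p): u=proj(c,p);return (int((u[0]+.5-u0)*k),int((u[1]+.5-v0)*k))
    def pb(x,y,z): return pl(o+bx*x/1e3+by*y/1e3+[0,0,z/1e3])
    for sg in(1,-1):
        for x0,x1 in((-16,-12.5),(12.5,16)):
            cv2.polylines(im,[np.array([pb(x0,sg*64.5,140),pb(x1,sg*64.5,140),pb(x1,sg*76.5,140),pb(x0,sg*76.5,140)])],True,(0,0,255),1)
        cv2.polylines(im,[np.array([pb(-12.5,sg*76.5,140),pb(-6.5,sg*76.5,126),pb(-6.5,sg*76.5,105),pb(6.5,sg*76.5,105),pb(6.5,sg*76.5,126),pb(12.5,sg*76.5,140)])],False,(0,255,255),1)
    cv2.line(im,pb(50,-60,15),pb(50,60,15),(0,0,255),1)
    for x in (-50,50): cv2.line(im,pb(x,-62,40),pb(x,62,40),(255,0,0),1)
    if axle is not None:
        m=np.array(axle[:3]);a=np.radians(axle[3]);d=np.array([np.cos(a),np.sin(a),0])
        cv2.line(im,pl(m+d*.088),pl(m-d*.088),(0,255,0),1)
    cv2.imwrite('pics/'+name,im)
E
python3 - <<'E'
from ov2 import *
s=env.state();p=s['tool_pos'];print(p)
draw('s24.png',288,118,70,68,9,(p[0],p[1],p[2]+.012,77.6))
E
```

```text
[ 0.63502745 -0.13940307  0.20153356]
```

View pics/s24.png

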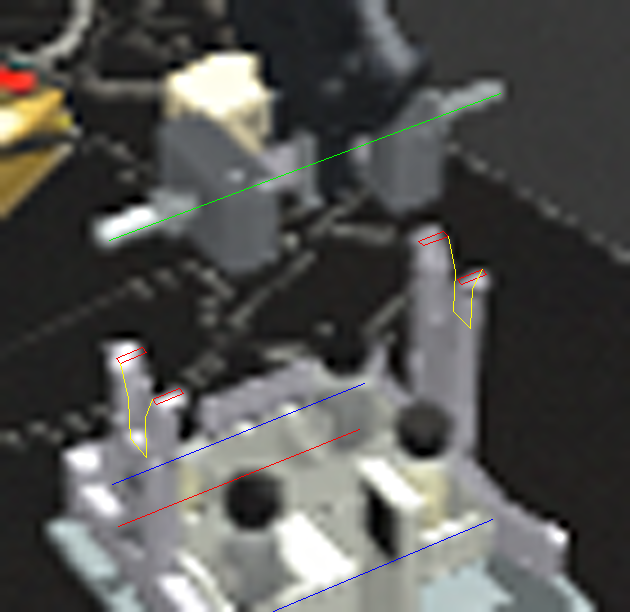

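carry_out(
  claw=[1,1,1,1,1],
  offset=[
    [0,0.06,0],
    [0.6,0,0],
    [0.7,0,0],
    [0.6,0,0],
    [0.2,0,0],
  ],
  roll=[0,0,0,0,0],
)

```text
clock: 42.25
tool_pos: [0.6348, -0.1367, 0.1353]
tcp_rot: [0.171, 1.568, -0.17]
ft_force: [-0.3, -0.7, -3.3]
width: 0.0158
```

carry_out(
  claw=[1,1],
  offset=[
    [0,0,0],
    [0,0,0],
  ],
  roll=[0,0],
)

```text
clock: 42.45
tool_pos: [0.6362, -0.137, 0.1392]
tcp_rot: [0.171, 1.563, -0.171]
ft_force: [0.1, -1.0, -2.6]
width: 0.0159
```

```bash
python3 plan.py .6352 -.1375 .098 -12.4
python3 - <<'E'
from ov2 import *
s=env.state();p=s['tool_pos']
draw('s25.png',288,118,70,68,9,(p[0],p[1],p[2]+.012,77.6))
E
```

```text
tcp [ 0.6362 -0.137   0.1392] jawyaw -12.46 w 0.0159 t 42.45 F [ 0.1 -1.  -2.6]
sum units x,y,z: [ 1.375 -0.024 -0.029]
roll units -0.001
units after roll [ 1.375 -0.024 -0.029]
```

View pics/s25.png

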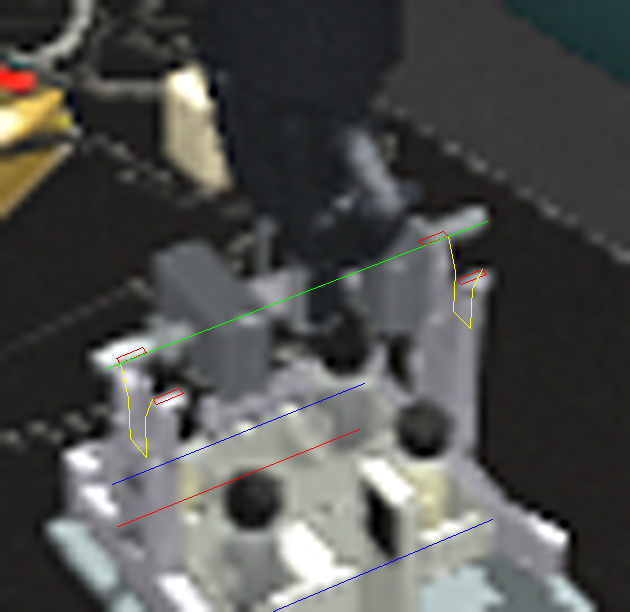

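carry_out(
  claw=[1,1,1,1],
  offset=[
    [0.2,-0.02,-0.02],
    [0.2,0,0],
    [0.15,0,0],
    [0,0,0],
  ],
  roll=[0,0,0,0],
)

```text
clock: 42.9
tool_pos: [0.6348, -0.1372, 0.1211]
tcp_rot: [0.171, 1.565, -0.171]
ft_force: [-0.0, 0.4, -2.6]
width: 0.0158
```

carry_out(
  claw=[1,1,1],
  offset=[
    [0.15,0,0],
    [0.15,0,0],
    [0,0,0],
  ],
  roll=[0,0,0],
)

```text
clock: 43.2
tool_pos: [0.6349, -0.1372, 0.1122]
tcp_rot: [0.171, 1.565, -0.171]
ft_force: [-0.2, 1.8, -2.9]
width: 0.0155
```

carry_out(
  claw=[1,1,1],
  offset=[
    [0.15,0,0],
    [0.15,0,0],
    [0,0,0],
  ],
  roll=[0,0,0],
)

```text
clock: 43.5
tool_pos: [0.6349, -0.1372, 0.1032]
tcp_rot: [0.171, 1.565, -0.17]
ft_force: [0.4, -0.2, -2.8]
width: 0.016
```

carry_out(
  claw=[1,1,1],
  offset=[
    [0.08,0,0],
    [0.06,0,0],
    [0,0,0],
  ],
  roll=[0,0,0],
)

```text
clock: 43.8
tool_pos: [0.6352, -0.1373, 0.0997]
tcp_rot: [0.171, 1.564, -0.171]
ft_force: [-0.3, -0.3, -1.9]
width: 0.0155
```

carry_out(
  claw=[1,1,1],
  offset=[
    [0.04,0,0],
    [0.04,0,0],
    [0,0,0],
  ],
  roll=[0,0,0],
)

```text
clock: 44.1
tool_pos: [0.6353, -0.1374, 0.098]
tcp_rot: [0.171, 1.564, -0.171]
ft_force: [-1.8, -0.1, 2.7]
width: 0.0154
```

```bash
python3 - <<'E'
from ov2 import *
s=env.state();p=s['tool_pos'];print(p,s['ft_force'])
draw('s26.png',288,118,70,68,9)
E
```

```text
[ 0.63533953 -0.13736463  0.09803091] [-1.84765324 -0.09329173  2.6890127 ]
```

View pics/s26.png

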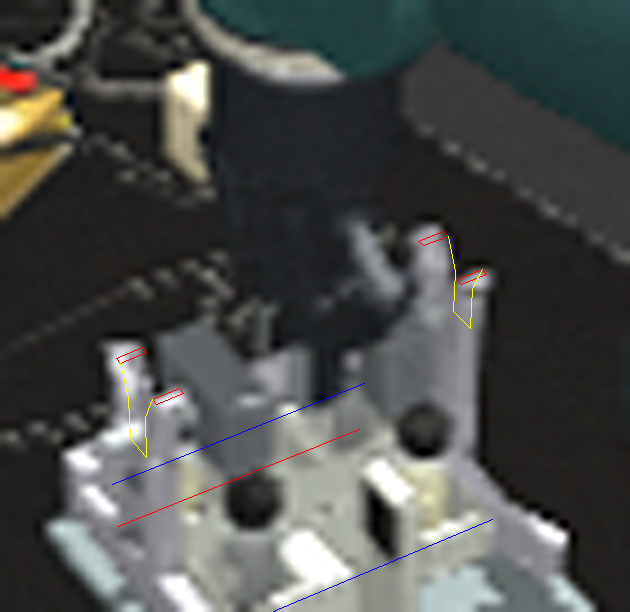

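carry_out(
  claw=[1,1],
  offset=[
    [0.04,0,0],
    [0,0,0],
  ],
  roll=[0,0],
)

```text
clock: 44.35
tool_pos: [0.6355, -0.1374, 0.0979]
tcp_rot: [0.17, 1.563, -0.171]
ft_force: [-7.7, 0.9, 13.4]
width: 0.0159
```

carry_out(
  claw=[0.6,0.4,0.2,0.1,0.1],
  offset=[
    [0,0,0],
    [0,0,0],
    [0,0,0],
    [0,0,0],
    [0,0,0],
  ],
  roll=[0,0,0,0,0],
)

```text
clock: 44.85
tool_pos: [0.6352, -0.1373, 0.0961]
tcp_rot: [0.171, 1.564, -0.171]
ft_force: [-0.3, -0.1, 0.1]
width: 0.0384
```

carry_out(
  claw=[0.1,0.1,0.1,0.1,0.1],
  offset=[
    [-0.2,0,0],
    [-0.5,0,0],
    [-1,0,0],
    [-1,0,0],
    [-1,0,0],
  ],
  roll=[0,0,0,0,0],
)

```text
clock: 45.35
tool_pos: [0.6352, -0.1373, 0.21]
tcp_rot: [0.17, 1.563, -0.171]
ft_force: [0.6, -0.6, -0.3]
width: 0.0382
```

carry_out(
  claw=[0.1,0.1,0.1,0.1,0.1],
  offset=[
    [-0.5,0,-1],
    [0,0,-1],
    [0,0,-1],
    [0,0,-1],
    [0,0,-1],
  ],
  roll=[0,0,0,0,0],
)

```text
clock: 45.85
tool_pos: [0.4876, -0.1047, 0.2237]
tcp_rot: [0.17, 1.563, -0.171]
ft_force: [-0.2, -0.5, 1.0]
width: 0.0385
```

```bash
python3 - <<'E'
from ov2 import *
s=env.state();p=s['tool_pos'];print(p,s['ft_force'],s['clock'])
draw('s27.png',288,118,70,68,9)
c=snap('top','t27.png');cv2.imwrite('pics/t27a.png',cv2.resize(c['image'][130:230,280:400],None,fx=6,fy=6,interpolation=2))
E
```

```text
[ 0.48761108 -0.10471284  0.22368033] [-0.18185322 -0.51327437  0.99037157] 45.85
```

View pics/s27.png

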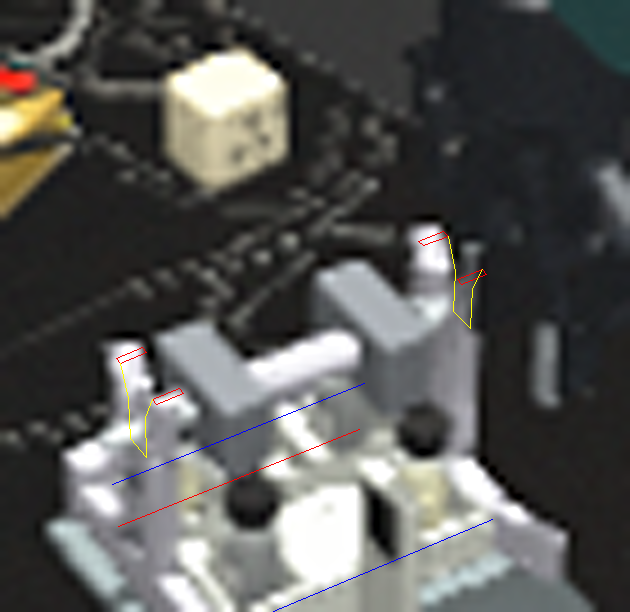

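View pics/t27a.png

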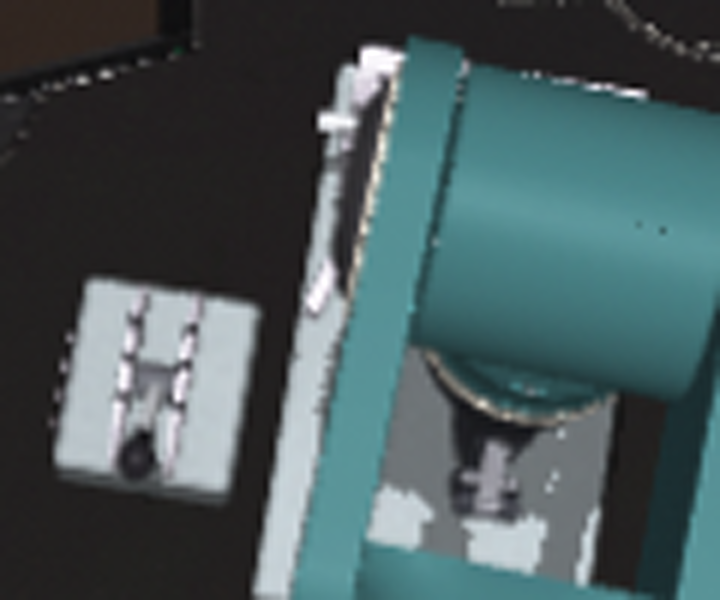

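```bash
python3 - <<'E'
from h import *
b=np.radians(-12.4);bx=np.array([np.cos(b),np.sin(b),0]);by=np.array([-bx[1],bx[0],0])
piv=np.array([.6352,-.1375,0])-.13*bx+.15*by+[0,0,.045];print(piv)
for cam,u0,v0,u1,v1 in(('top',285,170,325,215),('scene',295,185,325,220)):
    c=read_camera(cam);im=c['image'].astype(int)
    m=np.zeros(im.shape[:2],np.uint8);m[v0:v1,u0:u1]=(im.max(2)[v0:v1,u0:u1]<60)
    for th in(0,.1,.2,.3,.7): print(cam,th,np.round(proj(c,piv+.085*(np.sin(th-.7)*bx+np.cos(th-.7)*np.array([0,0,1]))),1))
    k,l,st,ce=cv2.connectedComponentsWithStats(m)
    for i in range(1,k):
        if 15<st[i,4]<200: print('blob',st[i],ce[i].round(1))
P=cloud(read_camera('top'));q=P[(P[...,2]>.12)&(P[...,2]<.14)&(P[...,0]>.6)&(P[...,0]<.68)&(abs(P[...,1]+.137)<.06)];print(len(q))
P=cloud(read_camera('scene'));Y=-(P[...,0]-.6352)*np.sin(b)+(P[...,1]+.1375)*np.cos(b);X=(P[...,0]-.6352)*np.cos(b)+(P[...,1]+.1375)*np.sin(b)
for s in(1,-1):
    m=(abs(s*Y-.037)<.009)&(abs(X)<.024)&(P[...,2]>.122)&(P[...,2]<.142);print('padtop',s,m.sum(),np.median(P[m][:,2]),np.median(X[m]))
E
```

```text
[0.5404429  0.03691643 0.045     ]
top 0 [302.1 207.3]
top 0.1 [302.4 204.6]
top 0.2 [302.8 201.9]
top 0.3 [303.3 199. ]
top 0.7 [305.2 187.4]
blob [300 202   6   8  33] [302.6 205.8]
scene 0 [311.5 206.5]
scene 0.1 [310.4 204.1]
scene 0.2 [309.3 201.8]
scene 0.3 [308.1 199.6]
scene 0.7 [303.  191.9]
blob [295 185  14  14 102] [299.2 191.4]
blob [308 200   7   8  28] [310.7 204.6]
blob [320 211   5   9  18] [322.6 216.1]
0
padtop 1 42 0.1326603925219796 -0.0006365881150423103
padtop -1 40 0.13201115645911005 -0.002491983398729621
```

Axle check: the pad tops read equal heights (132.7 and 132.0 mm), so it is level. The lever is at about 0.06 rad in both cameras. I'll cage the ball between the jaws and carry it along its arc.

```bash
python3 plan.py .4908 .0478 .16 -12.4
```

```text
tcp [ 0.4893 -0.1051  0.223 ] jawyaw -12.45 w 0.0383 t 46.15 F [ 0.6 -0.1 -0.5]
sum units x,y,z: [ 2.101  4.987 -1.052]
roll units -0.001
units after roll [ 2.102  4.988 -1.045]
```

carry_out(
  claw=[0.1,0.1,0.1,0.2,0.2],
  offset=[
    [0,1,-0.25],
    [0,1,-0.25],
    [0,1,-0.25],
    [0,1,-0.3],
    [0,0.98,0],
  ],
  roll=[0,0,0,0,0],
)

```text
clock: 46.65
tool_pos: [0.4904, 0.0491, 0.2226]
tcp_rot: [0.171, 1.564, -0.17]
ft_force: [0.5, 0.2, -0.2]
width: 0.0344
```

carry_out(
  claw=[0.2,0.2,0.2,0.2],
  offset=[
    [1,0,0],
    [1,0,0],
    [0,0,0],
    [0,0,0],
  ],
  roll=[0,0,0,0],
)

```text
clock: 47.05
tool_pos: [0.4906, 0.0477, 0.1629]
tcp_rot: [0.171, 1.565, -0.171]
ft_force: [0.1, 0.2, 0.8]
width: 0.0345
```

```bash
python3 plan.py .4908 .0478 .103 -12.4; python3 - <<'E'
from h import *
c=snap('scene','s28.png');cv2.imwrite('pics/s28a.png',cv2.resize(c['image'][150:240,270:370],None,fx=7,fy=6.5,interpolation=2))
E
```

```text
tcp [0.4906 0.0477 0.1629] jawyaw -12.46 w 0.0345 t 47.05 F [0.1 0.2 0.8]
sum units x,y,z: [1.996 0.005 0.007]
roll units -0.001
units after roll [1.996 0.005 0.006]
```

View pics/s28a.png

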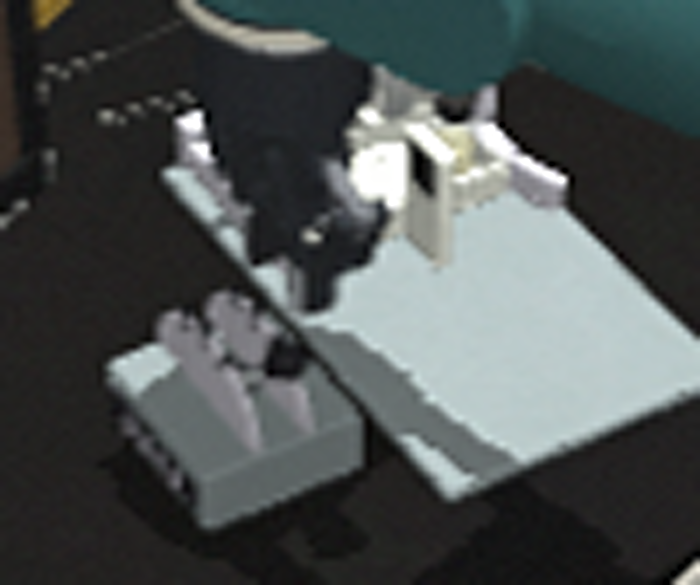

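carry_out(
  claw=[0.2,0.2,0.2,0.2,0.2],
  offset=[
    [0.7,0,0],
    [0.7,0,0],
    [0.5,0,0],
    [0.1,0,0],
    [0,0,0],
  ],
  roll=[0,0,0,0,0],
)

```text
clock: 47.6
tool_pos: [0.4905, 0.0476, 0.103]
tcp_rot: [0.171, 1.564, -0.171]
ft_force: [-0.5, 0.3, 0.1]
width: 0.0342
```

carry_out(
  claw=[0.45,0.45,0.45],
  offset=[
    [0,0,0],
    [0,0,0],
    [0,0,0],
  ],
  roll=[0,0,0],
)

```text
clock: 47.9
tool_pos: [0.4905, 0.0477, 0.1031]
tcp_rot: [0.171, 1.563, -0.171]
ft_force: [0.5, -0.4, 0.8]
width: 0.0232
```

carry_out(
  claw=[0.45,0.45,0.45,0.45,0.45],
  offset=[
    [-0.22,0,0.34],
    [-0.17,0,0.38],
    [-0.12,0,0.41],
    [-0.04,0,0.28],
    [-0.01,0,0.28],
  ],
  roll=[0,0,0,0,0],
)

```text
clock: 48.4
tool_pos: [0.5405, 0.0365, 0.119]
tcp_rot: [0.171, 1.564, -0.171]
ft_force: [-1.3, 0.4, 0.7]
width: 0.0236
```

carry_out(
  claw=[0.45,0.45],
  offset=[
    [0,0,0.04],
    [0,0,0],
  ],
  roll=[0,0],
)

```text
clock: 48.6
tool_pos: [0.5409, 0.0364, 0.1186]
tcp_rot: [0.171, 1.565, -0.171]
ft_force: [0.0, 0.8, 0.4]
width: 0.0238
```

carry_out(
  claw=[0.2,0.2,0.2,0.2,0.2],
  offset=[
    [0,0,0],
    [0,0,0],
    [-0.5,0,0],
    [-1,0,0],
    [-1,0,0],
  ],
  roll=[0,0,0,0,0],
)

```text
clock: 49.1
tool_pos: [0.5406, 0.0366, 0.196]
tcp_rot: [0.171, 1.564, -0.171]
ft_force: [0.2, 0.3, 1.4]
width: 0.0341
```

carry_out(
  claw=[0.2,0.2,0.2,0.2,0.2],
  offset=[
    [-1,0,-1],
    [0,1,-1],
    [0,1,-1],
    [0,1,-1],
    [0,1,-0.5],
  ],
  roll=[0,0,0,0,0],
)

```text
clock: 49.6
tool_pos: [0.4332, 0.1841, 0.2259]
tcp_rot: [0.171, 1.562, -0.17]
ft_force: [0.6, 0.1, 0.0]
width: 0.0339
```

carry_out(
  claw=[0.2,0.2,0.2,0.2,0.2],
  offset=[
    [0,1,0],
    [0,1,0],
    [0,1,0],
    [0,1,0],
    [0,1,0],
  ],
  roll=[0,0,0,0,0],
)

```text
clock: 50.1
tool_pos: [0.4673, 0.3306, 0.2255]
tcp_rot: [0.171, 1.563, -0.17]
ft_force: [-0.4, -0.6, 0.4]
width: 0.0344
```

```bash
cat > chk.py <<'E'
from ov2 import *
from fit import *
b=np.radians(-12.4);bx=np.array([np.cos(b),np.sin(b),0]);by=np.array([-bx[1],bx[0],0])
piv=np.array([.6352,-.1375,0])-.13*bx+.15*by+[0,0,.045]
for cam in('top','scene'):
    c=snap(cam,cam+'29.png');im=c['image'].astype(int)
    if cam=='top': cv2.imwrite('pics/t29a.png',cv2.resize(c['image'][125:225,280:400],None,fx=6,fy=6,interpolation=2))
    else: cv2.imwrite('pics/s29a.png',cv2.resize(c['image'][135:235,270:370],None,fx=7,fy=6,interpolation=2))
    for th in(.6,.65,.7,.75,.8): print(cam,th,np.round(proj(c,piv+.085*(np.sin(th-.7)*bx+np.cos(th-.7)*np.array([0,0,1]))),1))
    e=[int(x) for x in proj(c,piv+[0,0,.085])]
    m=np.zeros(im.shape[:2],np.uint8);m[e[1]-12:e[1]+13,e[0]-12:e[0]+13]=(im.max(2)[e[1]-12:e[1]+13,e[0]-12:e[0]+13]<60)
    k,l,st,ce=cv2.connectedComponentsWithStats(m)
    for i in range(1,k):
        if st[i,4]>12: print('blob',st[i],ce[i].round(1))
    P=cloud(c);Y=-(P[...,0]-.6352)*np.sin(b)+(P[...,1]+.1375)*np.cos(b);X=(P[...,0]-.6352)*np.cos(b)+(P[...,1]+.1375)*np.sin(b)
    for s in(1,-1):
        m=(abs(s*Y-.037)<.009)&(abs(X)<.027)&(P[...,2]>.122)&(P[...,2]<.142);print('padtop',s,m.sum(),np.median(P[m][:,2]),(X[m].min()+X[m].max())/2)
E
python3 chk.py; python3 plan.py .5 .2 .2
```

```text
top 0.6 [304.7 190.3]
top 0.65 [305.  188.8]
top 0.7 [305.2 187.4]
top 0.75 [305.5 185.9]
top 0.8 [305.7 184.5]
blob [293 175  25   5  61] [307.3 176. ]
blob [303 185   6   6  27] [305.3 187.6]
padtop 1 110 0.12963148377744194 -0.0008771102644976863
padtop -1 108 0.12906287124431226 2.5851354298993268e-06
scene 0.6 [304.3 193.6]
scene 0.65 [303.6 192.7]
scene 0.7 [303.  191.9]
scene 0.75 [302.3 191.2]
scene 0.8 [301.7 190.5]
blob [290 183  25  20 177] [297.6 192.4]
tcp [0.4673 0.3317 0.2248] jawyaw -12.34 w 0.0341 t 50.2 F [-0.  -1.2  0.5]
sum units x,y,z: [ 0.823 -4.058  2.003]
  return _methods._mean(a, axis=axis, dtype=dtype,
  ret = ret.dtype.type(ret / rcount)
Traceback (most recent call last):
  File "chk.py", line 17, in <module>
    m=(abs(s*Y-.037)<.009)&(abs(X)<.027)&(P[...,2]>.122)&(P[...,2]<.142);print('padtop',s,m.sum(),np.median(P[m][:,2]),(X[m].min()+X[m].max())/2)
                                                                                                                        ~~~~~~~~^^
ValueError: zero-size array to reduction operation minimum which has no identity
```

View pics/t29a.png

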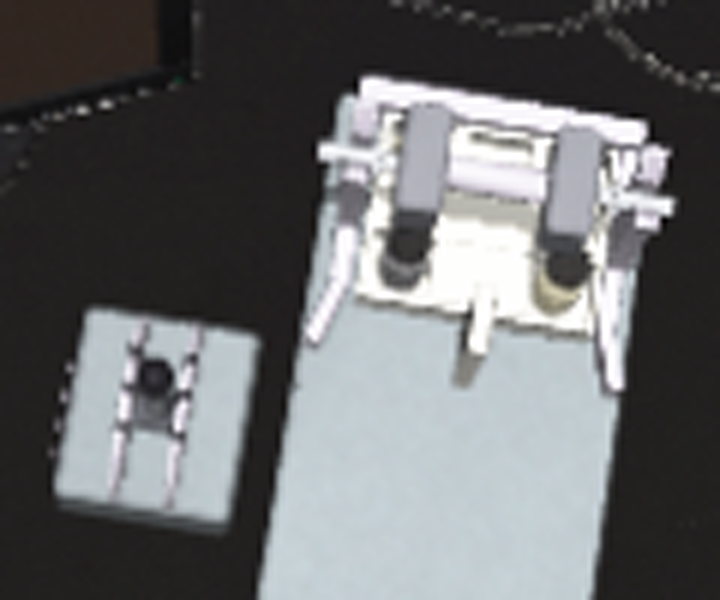

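View pics/s29a.png

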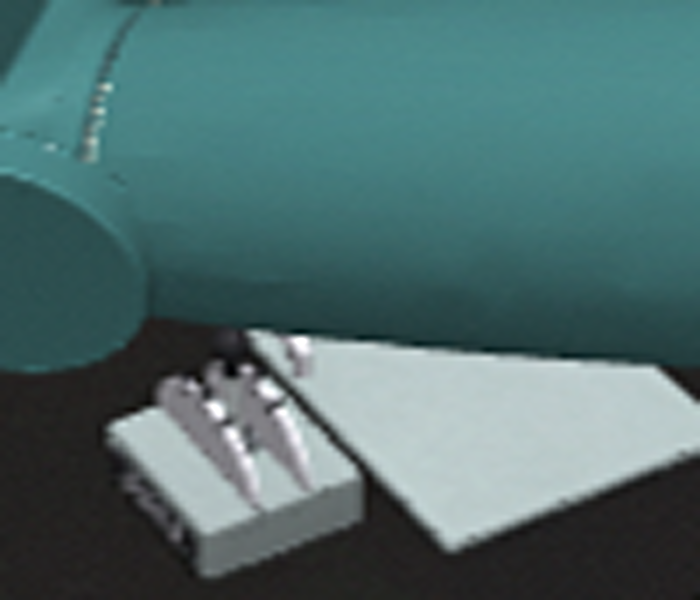

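```bash
python3 - <<'E'
from fit import *
c=read_camera('top');im=c['image'].astype(int)
b=np.radians(-12.4);bx=np.array([np.cos(b),np.sin(b)]);by=np.array([-bx[1],bx[0]]);o=np.array([.6352,-.1375])
f=lambda u,v,z:[round(1e3*float((onplane(c,u,v,z)[:2]-o)@a),1) for a in(bx,by)]
k=lambda x,y:(280+x/6-.5,125+y/6-.5)
print('axle tips',f(*k(318,151),.11),f(*k(676,207),.11))
print('tray front edge L,R at z .04',f(*k(362,296),.04),f(*k(590,334),.04),'at .015',f(*k(362,303),.015))
print('grip plate front/top',f(*k(487,285),.1))
# depth: tray-top points extent in bay frame
P=cloud(c);X=(P[...,:2]-o)@bx;Y=(P[...,:2]-o)@by
m=(P[...,2]>.034)&(P[...,2]<.045)&(abs(Y)<.055)&(X<-.02)&(X>-.07); 
for lo in(-.055,-.03,.015,.035):
    k2=m&(Y>lo)&(Y<lo+.02); print('front X',k2.sum(),X[k2].min().round(4))
m=(P[...,2]>.085)&(P[...,2]<.112)&(abs(Y)<.02)&(X<-.03)&(X>-.1);print('plate',m.sum(),X[m].min(),X[m].max(),Y[m].mean())
for s in(1,-1): pass
P0=np.load('P0.npy');m=(P0[...,0]>.34)&(P0[...,0]<.45)&(P0[...,1]>.41)&(P0[...,1]<.5)&(P0[...,2]>.06);m1=(P[...,0]>.34)&(P[...,0]<.45)&(P[...,1]>.41)&(P[...,1]<.5)&(P[...,2]>.06)
print('jar',P0[m].mean(0),P[m1].mean(0) if m1.any() else None)
E
```

```text
axle tips [0.5, 91.2] [2.2, -87.2]
tray front edge L,R at z .04 [-49.9, 57.1] [-50.0, -61.5] at .015 [-46.9, 56.0]
grip plate front/top [-50.1, -1.5]
front X 14 -0.0503
front X 52 -0.0503
front X 36 -0.0515
front X 18 -0.0507
plate 51 -0.08456084624662612 -0.04988528537707424 -0.001178138182663156
jar [0.39648238 0.45160677 0.07633238] [0.41298808 0.43984128 0.07466415]
```

Top view: tray front edge at -50 mm (home), axle mid within about 1–2 mm, lever ≈ 0.69. The arm partly hides the jar, so I'll move back and look once more.

carry_out(
  claw=[0.2,0.2,0.2,0.2,0.2],
  offset=[
    [-1,-1,0],
    [0,-1,0],
    [0,-1,0],
    [0,-1,0],
    [0,-1,0],
  ],
  roll=[0,0,0,0,0],
)

```text
clock: 50.75
tool_pos: [0.4341, 0.1811, 0.2551]
tcp_rot: [0.171, 1.563, -0.171]
ft_force: [0.3, -0.1, -0.3]
width: 0.0345
```

```bash
python3 - <<'E'
from h import *
c=snap('top','t30.png');P=cloud(c)
m1=(P[...,0]>.34)&(P[...,0]<.45)&(P[...,1]>.41)&(P[...,1]<.5)&(P[...,2]>.06)&(P[...,2]<.09);print(m1.sum(),P[m1].mean(0))
c=snap('scene','s30.png');P=cloud(c)
m1=(P[...,0]>.34)&(P[...,0]<.45)&(P[...,1]>.41)&(P[...,1]<.5)&(P[...,2]>.06)&(P[...,2]<.09);print(m1.sum(),P[m1].mean(0))
E
```

```text
190 [0.39648681 0.45171615 0.07601417]
225 [0.39476248 0.45640171 0.07809228]
```

View pics/t30.png

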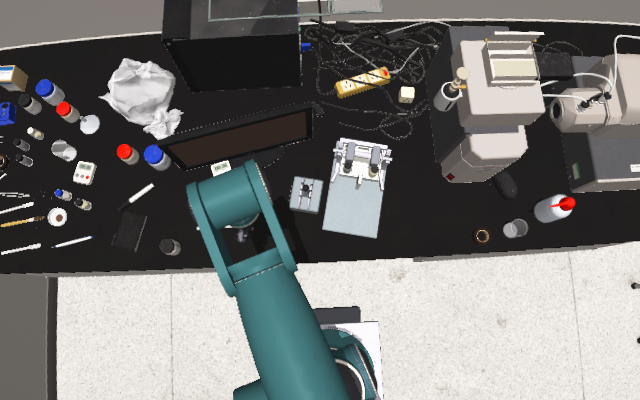

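View pics/s30.png

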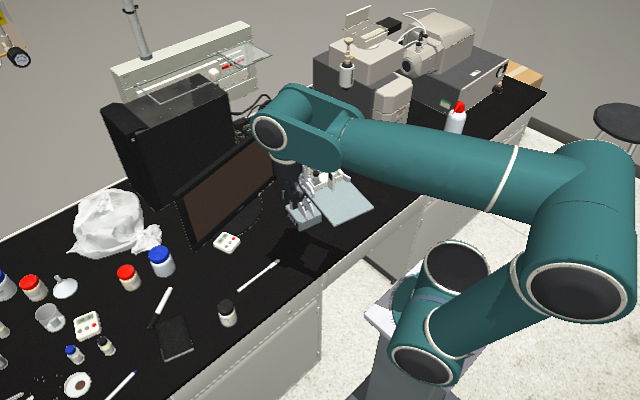

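The jar is where it started and no vials are left beside the shaker. The last top view shows the tray home and the axle seated. Handing in.

```bash
python3 -c "
from bench import sign_off
print(sign_off())"
```

```text
the job is handed in; nothing more can be done
None
```

I finished all the steps and handed the job in at about 51 s, with no verdict reported back. Four black-capped vials were there at the start. I stood them in the tray's corner pockets and slid the tray home until the push force rose at the end stop. After that I found the axle again, since it had been knocked about 4 cm, lowered it into the slots, and brought the speed lever to the middle mark.

Last checks:
- **Tray:** the front edge measures 50 to 51.5 mm in front of the bay point (50 mm is home).
- **Vials:** all four looked upright when the tray was home. I did not re-measure each one after the axle went in.
- **Axle:** the pad tops are level, at 129.6 and 129.1 mm (130 mm when bottomed). It sits about 1 mm off fore-aft and about 2 mm off along its length.
- **Lever:** it stands at about 0.69 rad in the top view; the arm hid the ball in the scene view, so only one camera confirms this.
- **Jar:** it has not moved, and the gripper was clear of everything.

One reading disagreed with my estimate: the tray met the stop about 4 mm further in than I predicted from where I gripped it. I put that down to where the fingers sat on the plate, because the picture measurements show the tray home.

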